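Load the compression jig with spacers, rubber specimens and top plate

ROBOT

A 7-joint arm with a two-finger parallel gripper is mounted at the origin on a cart in front of the work surface, level with it; the furniture and walls round the work are solid. World frame = base frame: x ahead of the robot, y to its left, z up, the work surface at z = 0. Lengths are in m, angles in rad, forces in N, time in s.
With the tool pointing down it reaches from about 0.35 to 0.9 m from the base axis. Payload 8.1 kg.
Tool frame: the origin (TCP) lies on the front face of the gripper's body, between the roots of the fingers; the fingertips stand 66 mm ahead of it and the grasp point (between the pads) lies 47 mm ahead of it (ctrl.finger_overhang is the distance from the TCP to the fingertips, in m); y points along the fingers, z is the direction in which the jaws open and shut, and the axes are right-handed (so a half turn about y gives the same grasp; the last joint's range is limited). The gripper opens to 92 mm and grips with 3 to 60 N. Pads are 19 mm wide; open, the fingers measure 130 mm over their backs; the gripper's body (75 mm by 190 mm) begins 47 mm behind the grasp point.
Start: joints at [-0.103, 0.434, 0.025, 1.573, -0.012, 1.134, -0.075], TCP at [0.625, -0, 0.292] pointing down, gripper open.
Joint ranges: [-2.62, 2.62], [-0.44, 2.09], [-1.27, 1.32], [0.08, 2.57], [-1.32, 4.46], [0.12, 2], [-2.74, 2.74]. Speed limits (rad/s): [2.22, 2.22, 3.01, 3.01, 3.14, 3.14, 3.14].

INTERFACE

Orientations are given as a 3x3 rotation matrix whose columns are the frame's x, y, z axes.
In Python, from plant import monitor, camera, calibration, ctrl gives the robot as it stands.
- The arm moves only by the tool move_arm, never from a script. Its argument "increments" is a list of rows, each a list of 3 entries, a list of its own where there are three numbers: the finger opening in m, from 0 to 0.0918, then the shift along the tool's x, y, z in m, then the turn, a rotation vector about the tool's x, y, z in rad. In form: [[jaw, [dx, dy, dz], [ax, ay, az]], ...]. A call has exactly 8 rows; each row is the pose to reach, as a shift and turn from the pose commanded when the call began, along the tool's axes at that moment; what a row does not reach only later rows make up. A row lasts 1/12 s, in which the tool goes at most 41.7 mm and 7.16 degrees, less where a joint would pass 70% of its speed; a pose out of reach is approached as far as the arm can. A call with a gripper value outside its range is refused whole. The fingers move at their own pace and stop on an object; "newtons" is the grip in N (left out, the last holds). Time passes only in rows, so rows that repeat a pose let the fingers close, or fill a call up. It gives the time, the measured TCP pose, the force and the opening at its end, in the units of the state.
- monitor.get_obs(): the state, without advancing time (a new reading comes with each control period).
- camera(name): name is "scene" or "side" or "wrist"; returns (picture, depth): 480x640x3 uint8, red, green, blue; 480x640 float32, m along the optical axis (not along the pixel's ray), 0 where there is no reading.
- calibration(name): a dict with "camera_matrix" (3x3 intrinsics, pixels), "origin" and "attitude" of the camera in the world; the wrist camera has in their place "hand_eye" (4x4, takes a point from camera to tool coordinates, whose origin is the TCP and whose axes are the tool frame's). Camera axes: x right, y up, looking along -z (the intrinsics and any distortion apply to the point x, -y, -z); pixel columns grow to the right and rows downward; lengths in m; the calibration is good to about 2 mm. A picture is of the moment at which its call begins: read the wrist's pose just before it. calibration takes no time and is no camera call.
- ctrl.sign_off(): hands the job in, once; it reports no verdict.
The state is a dict: "clock": time; "q": joint angles; "qd": joint speeds; "joint_efforts": joint torques, N m; "tcp_pos": TCP position; "ee_rot": TCP orientation; "contact_force": force on the tool from outside, world axes, zero at the start; "ft_torque": the same for the moment, N m; "width": opening from 0.0 (shut) to 1.0 (fully open).
Only numpy, scipy, OpenCV 4.12 (cv2) and the standard library are available. Lean on these libraries where they do the work, as an engineer would, in place of code of your own. Each camera call takes 0.05 s, during which the arm holds its last target.

TASK

Load the rubber compression jig so that it is ready for the press: the wide spacer ring goes over the thick post and the narrow spacer ring over the thin post, both flat down on the base; the red rubber button lies on the scribed circle next to the thick post and the tan button on the circle next to the thin post. Then lower the loose top plate over both posts, its big hole on the thick post, until it lies level on the two buttons, and do not disturb the tin, the pot and the stamp standing nearby.

Things in the scene. Friction and masses are not known exactly. Their poses are not given: they have to be found in the camera images.
- jig_base: Fixed metal plate 64 (x) x 196 (y) x 14 mm; origin centre of underside, top face z = 14 mm. Dark posts on its centre line: THICK (16 mm diameter, 46 mm tall above the top face) at y = +75 mm, THIN (10 mm, 40 mm tall) at y = -75 mm, their top 6 mm tapered. Two 33 mm circles scribed at y = +25 mm (for red) and y = -25 mm (for tan), x = 0. Starts left or right, swapped with the top plate; thick post to the left.
- top_plate: Loose bare metal plate 50 (x) x 190 (y) x 10 mm, about 0.55 kg, lying flat. Origin centre of underside. Through holes: 21 mm at y = +75 mm (for the thick post), 15 mm at y = -75 mm (for the thin post). Grasp it mid-length across its 50 mm width. Seated on the two buttons its underside is 26.5 mm above the bench, 3 mm clear of the rings.
- wide_spacer: Wide flat steel spacer ring, outer diameter 34 mm, bore 21 mm, 9.5 mm high, lying flat. Origin at the centre of its underside, z along its axis. Belongs on the thick post.
- narrow_spacer: Narrow flat steel spacer ring, outer diameter 26 mm, bore 15 mm, 9.5 mm high, lying flat. Origin at the centre of its underside, z along its axis. Belongs on the thin post (it does not fit over the thick one).
- red_button: Brick-red rubber test button, a solid disc 29 mm in diameter and 12.5 mm high, stiff, 11 g, lying flat. Origin at the centre of its underside, z along its axis.
- tan_button: Tan (natural gum) rubber test button, a solid disc 29 mm in diameter and 12.5 mm high, stiff, 11 g, lying flat. Origin at the centre of its underside, z along its axis.
- grease_tin: Bystander: small white tin with a red lid, 55 mm in diameter and 50 mm high, standing loose on the bench to the left. Origin at the centre of its underside. Leave it where it is.
- talc_pot: Bystander: white pot with a green lid, 66 mm in diameter and 78 mm high, standing loose beyond the work. Origin at the centre of its underside. Leave it where it is.
- lot_stamp: Bystander: small wooden hand stamp, foot 43 x 61 mm, 51 mm high, standing loose beyond the work. Origin at the centre of its underside. Leave it where it is.
Mind the look-alikes: they are no part of the job. What is shaped like the narrow_spacer but blue or turquoise is not meant.

How it is judged:
By the outcome, as a careful person would: the job done as asked, in the order asked, and still so for the second after the job is handed in, with the robot touching nothing.
It also fails if it takes over 118 s, if anything falls off the work surface, if the arm or the gripper's body presses on something with over 40 N, if the wrist force passes 120 N, or if a joint passes its speed limit or range.

## Working session

There is one attempt and no reset: what is moved stays moved. The work goes in short steps, Python scripts to look and compute and a tool call to move; the robot and the scene stay as the last step left them, time stands still between calls to the robot, and variables do not carry over. Pictures are saved under pics/ and viewed, and the job is handed in when it is done.

Besides the shell and the picture viewer there is one more tool, called after "Call:" by a JSON object that holds its "fn" and its "kwargs", one argument or row to a line. move_arm: Moves the arm, as the interface text tells. Its arguments: {"type":"object","properties":{"increments":{"type":"array","items":{"type":"array"}},"newtons":{"type":"number"}},"required":["increments"]}

```bash
ls; mkdir -p pics
cat > h.py <<'E'
import numpy as np, cv2
from plant import monitor, camera, calibration, ctrl
def cam(name):
    o=monitor.get_obs(); im,d=camera(name); c=calibration(name)
    K=np.array(c["camera_matrix"])
    if "hand_eye" in c:
        T=np.eye(4);T[:3,:3]=np.array(o["ee_rot"]);T[:3,3]=o["tcp_pos"]
        M=T@np.array(c["hand_eye"]); R=M[:3,:3];t=M[:3,3]
    else: R=np.array(c["attitude"]);t=np.array(c["origin"])
    return im,d,K,R,t
def cloud(d,K,R,t):
    v,u=np.mgrid[:480,:640]
    x=(u-K[0,2])/K[0,0]*d; y=(v-K[1,2])/K[1,1]*d
    P=np.stack([x,-y,-d],-1)@R.T+t
    P[d==0]=np.nan
    return P
def save(n,im): cv2.imwrite("pics/"+n+".png",im[...,::-1])
E
python3 - <<'E'
from h import *
o=monitor.get_obs(); print({k:np.round(v,3).tolist() for k,v in o.items()})
for n in ["scene","side","wrist"]:
    c=calibration(n); print(n,{k:np.round(np.array(v),4).tolist() if not isinstance(v,str) else v for k,v in c.items()})
    im,d,K,R,t=cam(n); save("a_"+n,im); np.savez("a_"+n,im=im,d=d,K=K,R=R,t=t)
print(ctrl.finger_overhang)
E
```

```text
pics
{'clock': 0.0, 'q': [-0.103, 0.435, 0.025, 1.574, -0.012, 1.134, -0.075], 'qd': [0.001, -0.001, 0.0, -0.002, 0.001, 0.0, 0.0], 'joint_efforts': [0.0, -66.785, 0.985, -31.446, -0.061, 0.043, 0.0], 'tcp_pos': [0.625, -0.0, 0.291], 'ee_rot': [[-0.0, -0.002, 1.0], [-1.0, -0.0, -0.0], [0.0, -1.0, -0.002]], 'contact_force': [0.001, 0.184, 0.651], 'ft_torque': [-0.048, 0.022, 0.039], 'width': 1.001}
scene {'camera_matrix': [[587.3883, 0.0, 317.1984], [0.0, 587.3883, 245.6036], [0.0, 0.0, 1.0]], 'origin': [-0.2556, -0.5873, 0.7294], 'attitude': [[0.651, 0.3822, -0.6559], [-0.7591, 0.3382, -0.5563], [0.0092, 0.86, 0.5103]]}
side {'camera_matrix': [[449.0772, 0.0, 325.4815], [0.0, 449.0772, 237.0005], [0.0, 0.0, 1.0]], 'origin': [0.3747, -0.5846, 0.3948], 'attitude': [[0.9595, 0.0999, -0.2634], [-0.2813, 0.3884, -0.8775], [0.0147, 0.9161, 0.4007]]}
wrist {'camera_matrix': [[401.8649, 0.0, 323.5148], [0.0, 401.8649, 236.8112], [0.0, 0.0, 1.0]], 'hand_eye': [[0.0001, -0.9666, -0.2561, -0.0684], [-0.0009, 0.2561, -0.9666, -0.0921], [1.0, 0.0003, -0.0008, -0.0003], [0.0, 0.0, 0.0, 1.0]]}
0.0655
```

View pics/a_scene.png

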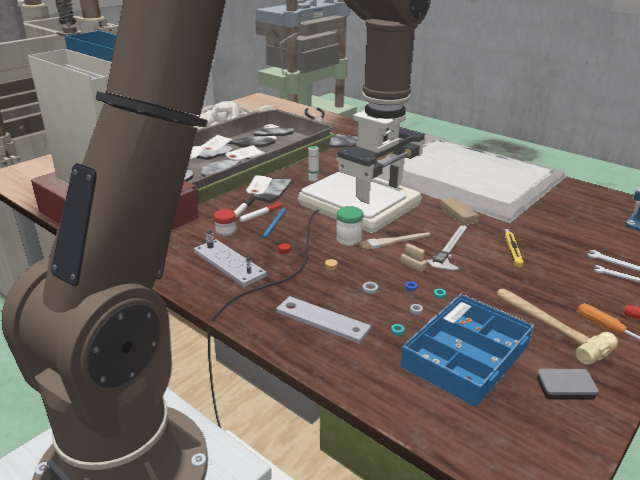

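View pics/a_side.png

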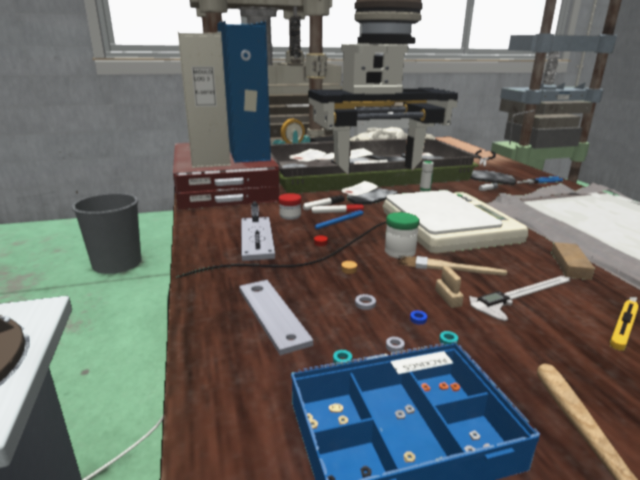

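View pics/a_wrist.png

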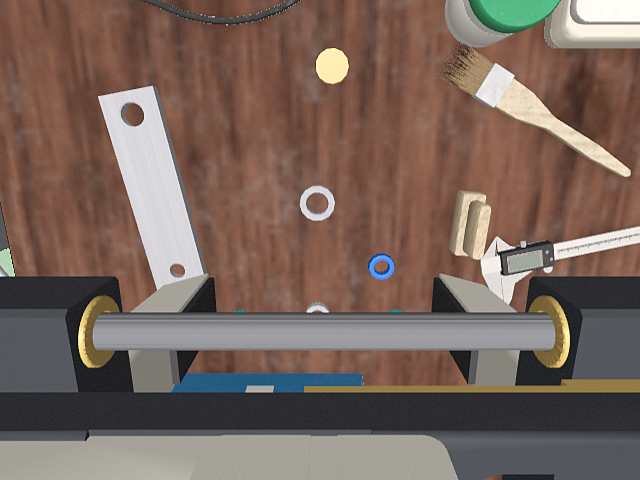

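Scene candidates for the narrow ring are grey (416,308), blue (411,286), turquoise (440,292) and (398,328). For the wide ring there is grey (370,287). The buttons are red (284,248) and tan (331,264). The top plate is at (322,318) and the base at (230,260). By the description I choose the smaller grey ring as narrow and the larger grey one as wide. Next I check this in a crop and measure.

Run:
```python
from h import *
for n in ["scene","side","wrist"]:
    z=np.load(f"a_{n}.npz"); P=cloud(z['d'],z['K'],z['R'],z['t'])
    np.save(f"P_{n}",P)
    pts={"scene":dict(wide=(370,282),narrow=(416,303),red=(284,248),tan=(331,264),platec=(322,318),post1=(210,237),post2=(249,262),base=(230,261),bench=(350,300),blue=(411,286)),
     "wrist":dict(tan=(331,65),wide=(302,203),bench=(250,200),plate=(150,190),blue=(370,267)),
     "side":dict(red=(320,240),tan=(349,265),wide=(365,295),narrow=(395,339),plate=(275,315),base=(257,235),bench=(330,310))}[n]
    for k,(u,v) in pts.items(): print(n,k,np.round(P[v,u],4))
s=np.load("a_scene.npz")['im']; save("crop1",cv2.resize(s[220:350,190:460],None,fx=2.9,fy=2.9,interpolation=cv2.INTER_CUBIC))
```

```text
scene wide [0.6283 0.0105 0.0092]
scene narrow [ 0.6389 -0.1012  0.001 ]
scene red [0.6035 0.2445 0.0138]
scene tan [0.6255 0.1184 0.0116]
scene platec [0.4608 0.0059 0.0105]
scene post1 [0.4879 0.3716 0.0452]
scene post2 [0.4743 0.2264 0.0434]
scene base [0.4781 0.2947 0.0157]
scene bench [0.5553 0.0086 0.0017]
scene blue [ 6.868e-01 -5.820e-02 -3.000e-04]
side red [0.6108 0.2417 0.0119]
side tan [0.633  0.1201 0.0107]
side wide [0.6245 0.014  0.0086]
side narrow [ 0.6231 -0.1087  0.0078]
side plate [ 0.4695 -0.007   0.0095]
side base [0.4777 0.2235 0.0452]
side bench [ 0.5603  0.0019 -0.0023]
wrist tan [0.6307 0.1225 0.0124]
wrist wide [0.604  0.0022 0.0099]
wrist bench [ 0.5532  0.0032 -0.001 ]
wrist plate [0.4621 0.0144 0.0094]
wrist blue [ 0.67   -0.0615  0.0093]
```

View pics/crop1.png

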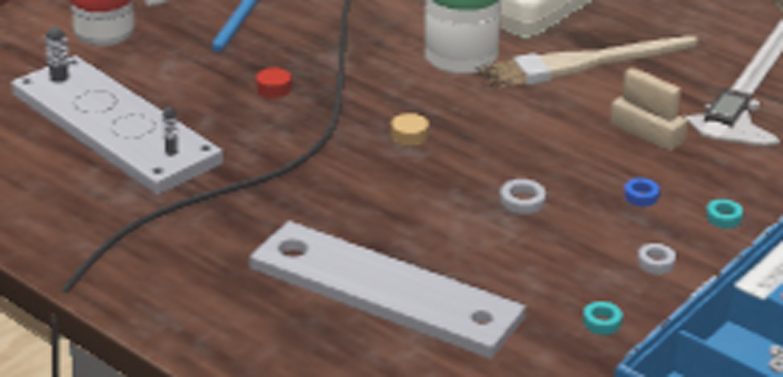

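Call:
{"fn": "move_arm", "kwargs": {
  "increments": [
    [0.09,[-0.22,-0.05,-0.147],[0,0,0]],
    [0.09,[-0.22,-0.05,-0.147],[0,0,0]],
    [0.09,[-0.22,-0.05,-0.147],[0,0,0]],
    [0.09,[-0.22,-0.05,-0.147],[0,0,0]],
    [0.09,[-0.22,-0.05,-0.147],[0,0,0]],
    [0.09,[-0.22,-0.05,-0.147],[0,0,0]],
    [0.09,[-0.22,-0.05,-0.147],[0,0,0]],
    [0.09,[-0.22,-0.05,-0.147],[0,0,0]]
  ]
}}

```text
clock: 0.82
tcp_pos: [0.4749, 0.2253, 0.3433]
ee_rot: [[0.008, 0.0, 1.0], [-1.0, 0.003, 0.008], [-0.003, -1.0, 0.0]]
contact_force: [0.1, -0.6, -0.8]
width: 0.98
```

Run:
```python
from h import *
im,d,K,R,t=cam("wrist"); save("b_wrist",im); np.savez("b_wrist",im=im,d=d,K=K,R=R,t=t)
print(monitor.get_obs()['tcp_pos'],np.round(monitor.get_obs()['qd'],3))
```

```text
[0.47661578 0.22242393 0.34272596] [ 0.044  0.017  0.057  0.003  0.017 -0.006  0.025]
```

View pics/b_wrist.png

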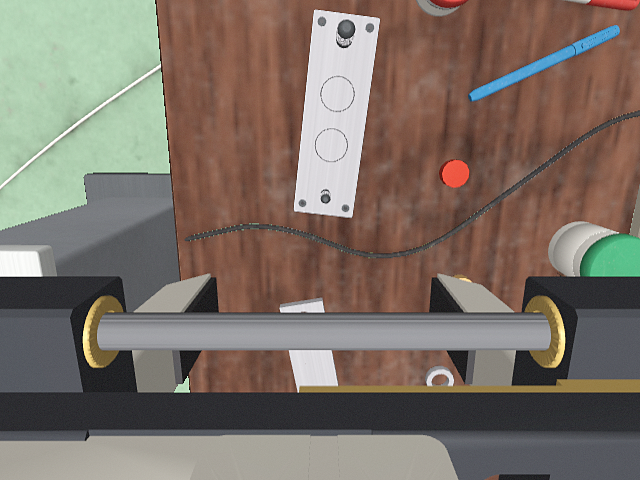

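```bash
cat >> h.py <<'E'
def ray(u,v,z,K,R,t):
    p=np.array([(u-K[0,2])/K[0,0],-(v-K[1,2])/K[1,1],-1.0]); w=R@p
    return t+w*(z-t[2])/w[2]
def plane_pts(uv,z,K,R,t): return np.array([ray(u,v,z,K,R,t)[:2] for u,v in uv])
E
python3 - <<'E'
from h import *
im,d,K,R,t=cam("wrist"); save("b2",im); np.savez("b2",im=im,d=d,K=K,R=R,t=t)
o=monitor.get_obs();print(np.round(o['tcp_pos'],4),np.round(o['qd'],3))
hsv=cv2.cvtColor(im,cv2.COLOR_RGB2HSV)
m=((hsv[...,1]<40)&(hsv[...,2]>150)).astype(np.uint8); m[270:]=0
n,l,s,c=cv2.connectedComponentsWithStats(m)
i=l[115,350]; print(s[i])
cs,_=cv2.findContours((l==i).astype(np.uint8),cv2.RETR_EXTERNAL,cv2.CHAIN_APPROX_NONE)
ct=max(cs,key=len)[:,0].astype(float)
# is the visible region the top face? project contour to top plane
W=plane_pts(ct,0.014,K,R,t)
r=cv2.minAreaRect((W*1000).astype(np.float32)); print(r, cv2.boxPoints(r))
P=cloud(d,K,R,t); print("z base", np.nanmedian(P[l==i][:,2]), "bench z",np.nanmedian(P[100:200,220:280,2]))
for u,v,z in [(337,93,.014),(331,145,.014),(346,29,.06),(325,195,.054),(454,173,.0125)]: print(u,v,ray(u,v,z,K,R,t))
save("b2c",cv2.resize(im[0:225,280:480],None,fx=2.6,fy=2.6,interpolation=cv2.INTER_CUBIC))
# red
mr=((hsv[...,1]>150)&((hsv[...,0]<6)|(hsv[...,0]>174))).astype(np.uint8)
n,l,s,c=cv2.connectedComponentsWithStats(mr)
for k in range(1,n):
    if s[k,4]>200: print(s[k],c[k],ray(*c[k],.0125,K,R,t))
E
```

```text
[0.4777 0.2204 0.3423] [ 0.032  0.011  0.035  0.002  0.006 -0.001  0.007]
[  292     5    86   210 12167]
((484.8339538574219, 304.87103271484375), (195.4976043701172, 63.40122985839844), 83.62794494628906) [[442.48062 211.24438]
 [505.49017 204.20782]
 [527.18726 398.49768]
 [464.17773 405.53424]]
z base 0.013556073915673261 bench z -0.0005112736896045744
337 93 [0.4896623  0.32698228 0.014     ]
331 145 [0.48420931 0.27675357 0.014     ]
346 29 [0.49511179 0.37440608 0.06      ]
325 195 [0.4781495 0.2315304 0.054    ]
454 173 [0.61289581 0.24882408 0.0125    ]
[438 156  30  28 678] [452.65929204 169.26106195] [0.61115989 0.25268043 0.0125    ]
```

View pics/b2c.png

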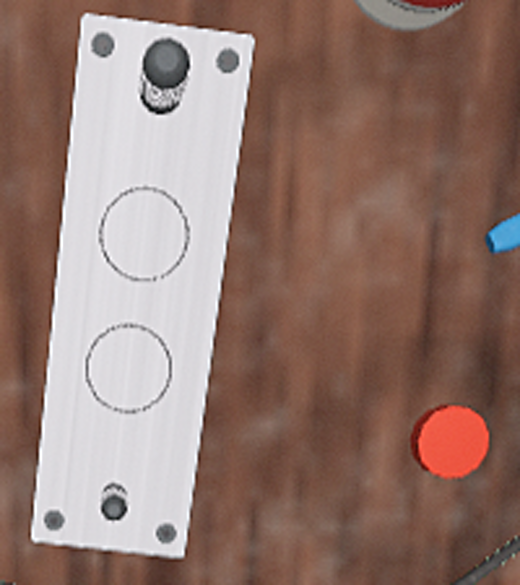

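Call:
{"fn": "move_arm", "kwargs": {
  "increments": [
    [0.07,[0,0,0],[0,0,0]],
    [0.07,[0,0,0],[0,0,0]],
    [0.07,[0,0,0],[0,0,0]],
    [0.07,[0,0,0],[0,0,0]],
    [0.07,[0,0,0],[0,0,0]],
    [0.07,[0,0,0],[0,0,0]],
    [0.07,[0,0,0],[0,0,0]],
    [0.07,[0,0,0],[0,0,0]]
  ]
}}

```text
clock: 1.58
tcp_pos: [0.4781, 0.2199, 0.3422]
ee_rot: [[-0.0, -0.0, 1.0], [-1.0, -0.0, -0.0], [0.0, -1.0, -0.0]]
contact_force: [-1.1, 0.1, 0.4]
width: 0.762
```

```bash
cat > base.py <<'E'
from h import *
import sys
im,d,K,R,t=cam("wrist"); save(sys.argv[1],im); np.savez(sys.argv[1],im=im,d=d,K=K,R=R,t=t)
o=monitor.get_obs();print(o['clock'],np.round(o['tcp_pos'],4),np.round(o['qd'],3),np.round(o['ee_rot'],4).tolist())
hsv=cv2.cvtColor(im,cv2.COLOR_RGB2HSV)
m=((hsv[...,1]<40)&(hsv[...,2]>150)).astype(np.uint8); m[270:]=0
n,l,s,c=cv2.connectedComponentsWithStats(m)
i=l[115,350]; print(s[i])
cs,_=cv2.findContours((l==i).astype(np.uint8),cv2.RETR_EXTERNAL,cv2.CHAIN_APPROX_NONE)
ct=max(cs,key=len)[:,0].astype(float)
W=plane_pts(ct,0.014,K,R,t)
r=cv2.minAreaRect((W*1000).astype(np.float32)); print(r)
mr=((hsv[...,1]>150)&((hsv[...,0]<6)|(hsv[...,0]>174))).astype(np.uint8)
n,l,s,c=cv2.connectedComponentsWithStats(mr)
for k in range(1,n):
    if s[k,4]>200: print(s[k],c[k],ray(*c[k],.0125,K,R,t))
for nm in sys.argv[2:]:
    im,d,K,R,t=cam(nm); save(sys.argv[1]+nm,im)
E
python3 base.py b3
```

```text
1.6333 [0.478  0.22   0.3422] [-0.    -0.002 -0.    -0.     0.001 -0.     0.002] [[-0.0001, -0.0, 1.0], [-1.0, -0.0, -0.0001], [0.0, -1.0, -0.0]]
[  291     2    85   210 12261]
((484.7834167480469, 304.8629455566406), (195.3785858154297, 63.407562255859375), 83.63385009765625)
[437 152  30  29 683] [451.67349927 165.84187408] [0.61111529 0.2526906  0.0125    ]
```

View pics/b3.png

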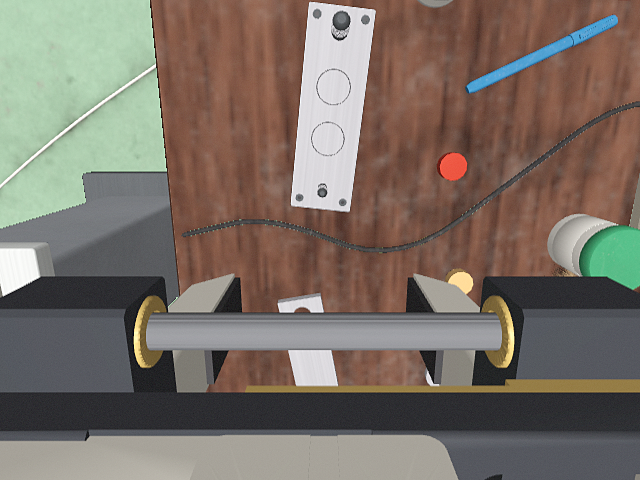

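Run:
```python
from h import *
z=np.load("a_wrist.npz"); im,K,R,t=z['im'],z['K'],z['R'],z['t']
hsv=cv2.cvtColor(im,cv2.COLOR_RGB2HSV)
m=((hsv[...,1]<60)&(hsv[...,2]>130)).astype(np.uint8)
n,l,s,c=cv2.connectedComponentsWithStats(m)
for k in range(1,n):
    if 100<s[k,4]<20000: print("grey",s[k],c[k],ray(*c[k],.0095,K,R,t))
m=((hsv[...,1]>60)&(hsv[...,2]>200)&(hsv[...,0]>10)&(hsv[...,0]<30)).astype(np.uint8)
n,l,s,c=cv2.connectedComponentsWithStats(m)
for k in range(1,n):
    if 300<s[k,4]<20000: print("tan",s[k],c[k],ray(*c[k],.0125,K,R,t))
i=np.load("P_scene.npy"); 
for p in [(416,308)]: print(i[p[1]-5:p[1]+6:2,p[0]])
# tin & pot & stamp from scene
for k,p in dict(tin=(225,214),pot=(349,213),stamp=(414,252)).items(): print(k,i[p[1],p[0]])
```

```text
grey [ 445    0   68   48 1619] [468.69054972  25.17603459] [0.7469706  0.15419159 0.0095    ]
grey [ 550    0   90   48 4088] [595.90582192  23.80895303] [0.85424561 0.15520276 0.0095    ]
grey [ 473   63  158  114 3690] [537.84905149 114.14579946] [0.81520619 0.08222515 0.0095    ]
grey [   98    86   110   226 11281] [154.25822179 198.58221789] [0.46523605 0.00637569 0.0095    ]
grey [299 185  36  36 627] [316.90271132 202.8277512 ] [0.61804162 0.00231979 0.0095    ]
grey [455 192  25  64 457] [463.71553611 221.19693654] [ 0.75789049 -0.01541318  0.0095    ]
grey [ 439  205   93  107 3282] [485.88543571 276.29006703] [ 0.78477707 -0.07118922  0.0095    ]
grey [ 553  226   87   35 1482] [596.38394062 242.74426451] [ 0.88799437 -0.03675214  0.0095    ]
grey [  0 248  15  29 322] [  6.05279503 263.23602484] [ 0.31295218 -0.05758057  0.0095    ]
grey [507 250  36  23 594] [524.69191919 260.87205387] [ 0.82107996 -0.05516745  0.0095    ]
grey [306 302  23  11 168] [317.0297619  307.43452381] [ 0.61769563 -0.10460329  0.0095    ]
grey [   92   320   464    30 12938] [323.75073427 334.88
[... 269 characters left out ...]
485] [228.94544521 457.9241981 ] [ 0.51755697 -0.28876041  0.0095    ]
tan [316  48  33  36 893] [331.71108623  65.51959686] [0.63133336 0.12210583 0.0125    ]
tan [ 78 305  16  62 328] [ 83.125      337.93292683] [ 0.3780792  -0.13710993  0.0125    ]
tan [554 306  16  61 335] [563.64477612 338.05373134] [ 0.86998701 -0.13721238  0.0125    ]
[[ 0.63888968 -0.10119365  0.00104228]
 [ 0.62696232 -0.1082144   0.00591065]
 [ 0.6221739  -0.11135203  0.0050015 ]
 [ 0.62462776 -0.11056368 -0.00188876]
 [ 0.60389632 -0.12232189  0.01056627]
 [ 0.60769907 -0.12080032  0.00257984]]
tin [0.58165851 0.42413363 0.05074082]
pot [0.74417437 0.16223715 0.08086767]
stamp [ 0.75292088 -0.01914105  0.04088349]
```

Call:
{"fn": "move_arm", "kwargs": {
  "increments": [
    [0.055,[0.218,0.206,0.14],[0,0,0]],
    [0.055,[0.218,0.206,0.14],[0,0,0]],
    [0.055,[0.218,0.206,0.14],[0,0,0]],
    [0.055,[0.218,0.206,0.14],[0,0,0]],
    [0.055,[0.218,0.206,0.14],[0,0,0]],
    [0.055,[0.218,0.206,0.14],[0,0,0]],
    [0.055,[0.218,0.206,0.14],[0,0,0]],
    [0.055,[0.218,0.206,0.14],[0,0,0]]
  ]
}}

```text
clock: 2.3
tcp_pos: [0.6188, 0.0002, 0.1348]
ee_rot: [[-0.0, 0.0, 1.0], [-1.0, -0.0, -0.0], [0.0, -1.0, 0.0]]
contact_force: [0.3, -0.4, 0.5]
width: 0.597
```

Call:
{"fn": "move_arm", "kwargs": {
  "increments": [
    [0.055,[0,0,0],[0,0,0]],
    [0.055,[0,0,0],[0,0,0]],
    [0.055,[0,0,0],[0,0,0]],
    [0.055,[0,0,0],[0,0,0]],
    [0.055,[0,0,0],[0,0,0]],
    [0.055,[0,0,0],[0,0,0]],
    [0.055,[0,0,0],[0,0,0]],
    [0.055,[0,0,0],[0,0,0]]
  ]
}}

```text
clock: 2.97
tcp_pos: [0.6181, 0.0025, 0.1368]
ee_rot: [[0.001, 0.001, 1.0], [-1.0, 0.0, 0.001], [-0.0, -1.0, 0.001]]
contact_force: [-0.6, -0.8, -0.0]
width: 0.598
```

```bash
cat > look.py <<'E'
from h import *
import sys
# usage: look.py name kind(grey/red/tan) z
def look(name,kind,z):
    im,d,K,R,t=cam("wrist"); save(name,im); np.savez(name,im=im,d=d,K=K,R=R,t=t)
    o=monitor.get_obs(); print(o['clock'],"tcp",np.round(o['tcp_pos'],4),"qdmax",np.abs(o['qd']).max().round(3),"w",round(o['width'],3),"F",np.round(o['contact_force'],1))
    hsv=cv2.cvtColor(im,cv2.COLOR_RGB2HSV).astype(int)
    H,S,V=hsv[...,0],hsv[...,1],hsv[...,2]
    m={'grey':(S<60)&(V>130),'red':(S>150)&((H<6)|(H>174)),'tan':(S>60)&(V>180)&(H>10)&(H<30)}[kind].astype(np.uint8)
    n,l,s,c=cv2.connectedComponentsWithStats(m)
    Re=np.array(o['ee_rot'])
    for k in range(1,n):
        if 150<s[k,4]<12000 and s[k,1]<330:
            ct=max(cv2.findContours((l==k).astype(np.uint8),cv2.RETR_EXTERNAL,cv2.CHAIN_APPROX_NONE)[0],key=len)[:,0].astype(float)
            W=plane_pts(ct,z,K,R,t)
            (cx,cy),r=cv2.minEnclosingCircle((W*1000).astype(np.float32))
            e=cv2.fitEllipse((W*1000).astype(np.float32)) if len(ct)>5 else None
            w=np.array([e[0][0]/1000,e[0][1]/1000,z]); rel=Re.T@(w-np.array(o['tcp_pos']))
            if r<25: print(s[k][:5],"ell",np.round(e[0],1),np.round(e[1],1),"circ",round(cx,1),round(cy,1),round(r,1),"toolrel",np.round(rel,4))
if __name__=="__main__": look(sys.argv[1],sys.argv[2],float(sys.argv[3]))
E
python3 look.py c1 grey 0.0095
```

```text
3.0167 tcp [0.618  0.0023 0.1366] qdmax 0.005 w 0.6 F [0.8 0.9 0.6]
[ 587   18   53   83 2133] ell [769.6 102.3] [24.9 37.3] circ 772.2 104.3 20.4 toolrel [-0.0999  0.1272  0.1516]
[ 294  224   59   59 1744] ell [617.8   2.8] [32.1 34.5] circ 617.7 3.1 17.7 toolrel [-0.0004  0.1271 -0.0003]
[562 240  37  36 584] ell [763.9   2.1] [15.1 23. ] circ 765.9 0.4 12.7 toolrel [0.0003 0.1272 0.1458]
[609 269  25  37 470] ell [792.5 -17.9] [12.2 21.5] circ 795.0 -17.7 11.4 toolrel [0.0203 0.1272 0.1744]
[ 395  273   54   39 1313] ell [676.  -22.6] [18.3 35.3] circ 675.8 -20.8 19.8 toolrel [0.0249 0.1272 0.0578]
[ 199  274   53   38 1276] ell [560.  -22.6] [18.  34.9] circ 560.5 -21.1 19.5 toolrel [ 0.0249  0.1271 -0.0582]
[627 320  13  30 282] ell [806.3 -50.6] [ 6.6 23.7] circ 806.2 -48.3 10.1 toolrel [0.053  0.1272 0.1882]
[  0 323  20  26 441] ell [428.1 -49.5] [12.2 19.1] circ 427.2 -48.9 10.2 toolrel [ 0.0518  0.127  -0.1901]
```

View pics/c1.png

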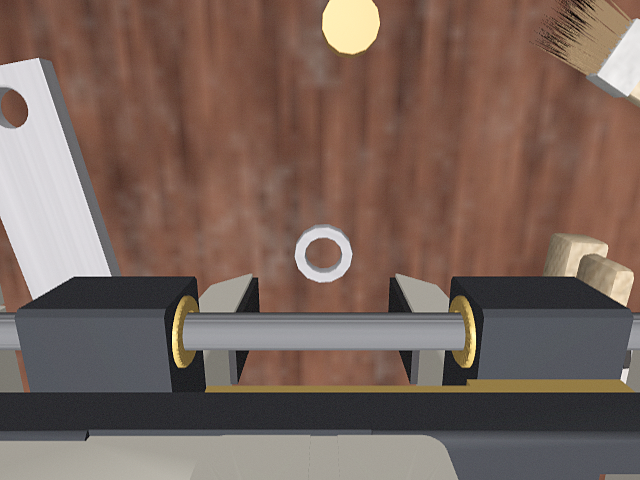

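Call:
{"fn": "move_arm", "kwargs": {
  "increments": [
    [0.055,[0,0.03,0],[0,0,0]],
    [0.055,[0,0.05,0],[0,0,0]],
    [0.055,[0,0.063,0],[0,0,0]],
    [0.055,[0,0.068,0],[0,0,0]],
    [0.055,[0,0.068,0],[0,0,0]],
    [0.055,[0,0.068,0],[0,0,0]],
    [0.028,[0,0.068,0],[0,0,0]],
    [0.028,[0,0.068,0],[0,0,0]]
  ],
  "newtons": 25
}}

```text
clock: 3.68
tcp_pos: [0.6187, 0.002, 0.0694]
ee_rot: [[-0.0, 0.002, 1.0], [-1.0, 0.0, -0.0], [-0.0, -1.0, 0.002]]
contact_force: [0.9, -0.1, 1.2]
width: 0.5
```

Call:
{"fn": "move_arm", "kwargs": {
  "increments": [
    [0.028,[0,0,0],[0,0,0]],
    [0.028,[0,0,0],[0,0,0]],
    [0.028,[0,0,0],[0,0,0]],
    [0.028,[0,-0.02,0],[0,0,0]],
    [0.028,[0,-0.06,0],[0,0,0]],
    [0.028,[0,-0.1,0],[0,0,0]],
    [0.028,[0,-0.1,0],[0,0,0]],
    [0.028,[0,-0.1,0],[0,0,0]]
  ]
}}

```text
clock: 4.35
tcp_pos: [0.6195, 0.0021, 0.171]
ee_rot: [[-0.0, 0.005, 1.0], [-1.0, 0.0, -0.0], [-0.0, -1.0, 0.005]]
contact_force: [-1.0, -0.4, -1.1]
width: 0.357
```

```bash
python3 look.py c2 grey 0.10
```

```text
4.4 tcp [0.6183 0.002  0.169 ] qdmax 0.032 w 0.354 F [-0.4  0.3 -0.4]
[531   0  62  11 342] ell [706.1 115.2] [ 3.5 19.8] circ 706.5 116.4 11.2 toolrel [-0.1132  0.0692  0.0877]
[ 549   33   91   93 4448] ell [725.2  89. ] [20.6 43. ] circ 727.2 86.2 21.5 toolrel [-0.087   0.0692  0.1068]
[520 225  39  56 636] ell [711.  22.] [10.7 23.5] circ 713.2 20.2 12.8 toolrel [-0.02    0.0692  0.0926]
[ 558  248   48   65 1015] ell [731.4   7. ] [19.4 26.4] circ 729.9 7.4 15.0 toolrel [-0.005   0.0692  0.113 ]
[ 284  259   80   54 2089] ell [619.6   1.7] [29.3 32.3] circ 619.7 -0.3 18.0 toolrel [0.0003 0.069  0.0012]
[369 273  34  39 950] ell [647.3   1.9] [13.  20.2] circ 646.5 2.2 11.4 toolrel [0.0001 0.0691 0.0289]
[245 274  34  38 936] ell [592.2   2. ] [12.9 19.8] circ 593.1 2.2 11.2 toolrel [-0.      0.069  -0.0262]
[597 303  43   9 206] ell [756.   -5.5] [ 3.2 24.3] circ 750.4 -7.0 9.4 toolrel [0.0075 0.0693 0.1376]
[ 569  320   71   30 1887] ell [746.7 -18.4] [15.7 39. ] circ 747.3 -18.6 17.5 toolrel [0.0205 0.0692 0.1283]
[   0  323   79   26 1877] ell [492.4 -18.1] [12.9 45.2] circ 491.7 -17.9 18.5 toolrel [ 0.0201  0.0688 -0.126 ]
```

View pics/c2.png

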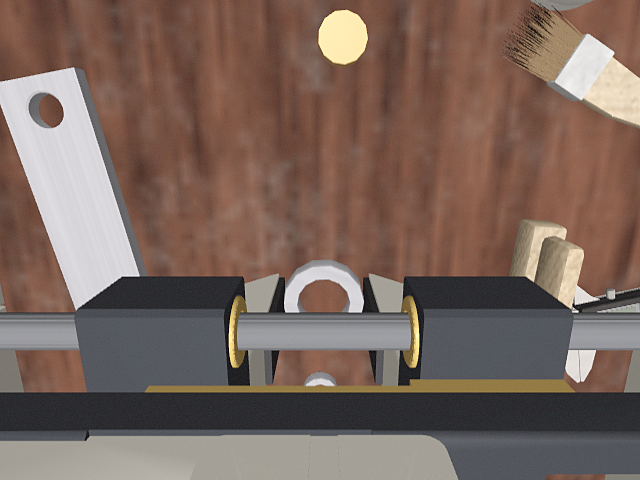

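Call:
{"fn": "move_arm", "kwargs": {
  "increments": [
    [0.028,[-0.337,0,-0.125],[0,0,0]],
    [0.028,[-0.337,0,-0.125],[0,0,0]],
    [0.028,[-0.337,0,-0.125],[0,0,0]],
    [0.028,[-0.337,0,-0.125],[0,0,0]],
    [0.028,[-0.337,0,-0.125],[0,0,0]],
    [0.028,[-0.337,0,-0.125],[0,0,0]],
    [0.028,[-0.337,0,-0.125],[0,0,0]],
    [0.028,[-0.337,0,-0.125],[0,0,0]]
  ]
}}

```text
clock: 5.07
tcp_pos: [0.5002, 0.3156, 0.1665]
ee_rot: [[-0.0, -0.002, 1.0], [-1.0, -0.002, -0.0], [0.002, -1.0, -0.002]]
contact_force: [0.7, 0.6, -0.2]
width: 0.356
```

Call:
{"fn": "move_arm", "kwargs": {
  "increments": [
    [0.028,[0,0,0],[0,0,0]],
    [0.028,[0,0,0],[0,0,0]],
    [0.028,[0,0,0],[0,0,0]],
    [0.028,[0,0,0],[0,0,0]],
    [0.028,[0,0,0],[0,0,0]],
    [0.028,[0,0,0],[0,0,0]],
    [0.028,[0,0,0],[0,0,0]],
    [0.028,[0,0,0],[0,0,0]]
  ]
}}

```text
clock: 5.73
tcp_pos: [0.5025, 0.3139, 0.1683]
ee_rot: [[-0.001, 0.0, 1.0], [-1.0, -0.0, -0.001], [0.0, -1.0, 0.0]]
contact_force: [-0.3, 0.4, -0.1]
width: 0.356
```

```bash
cat >> h.py <<'E'
def base_fit(im,d,K,R,t,seed):
    hsv=cv2.cvtColor(im,cv2.COLOR_RGB2HSV)
    m=((hsv[...,1]<40)&(hsv[...,2]>150)).astype(np.uint8); m[270:]=0
    return m
E
python3 - <<'E'
from h import *
im,d,K,R,t=cam("wrist"); save("c3",im); np.savez("c3",im=im,d=d,K=K,R=R,t=t)
o=monitor.get_obs(); print(np.round(o['tcp_pos'],4),np.abs(o['qd']).max())
save("c3c",cv2.resize(im[100:320,200:460],None,fx=3,fy=2.7,interpolation=cv2.INTER_CUBIC))
E
```

```text
[0.5024 0.3141 0.1683] 0.0037530013475844774
```

View pics/c3.png

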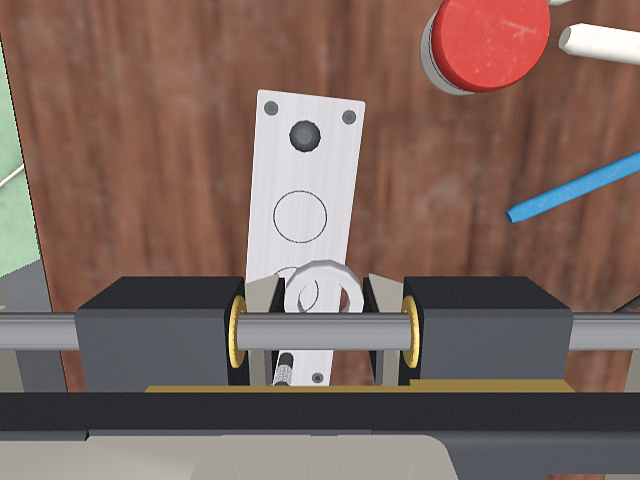

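Run:
```python
from h import *
z=np.load("c3.npz"); im,K,R,t,d=[z[k] for k in ('im','K','R','t','d')]
print("cam",t)
hsv=cv2.cvtColor(im,cv2.COLOR_RGB2HSV).astype(int)
m=((hsv[...,2]<130)).astype(np.uint8); sub=np.zeros_like(m); sub[110:165,280:330]=m[110:165,280:330]
n,l,s,c=cv2.connectedComponentsWithStats(sub)
for k in range(1,n):
    if s[k,4]>200:
        print(s[k],c[k]); 
        for zz in (.06,.04,.02): print(zz,ray(*c[k],zz,K,R,t))
m=((hsv[...,1]<40)&(hsv[...,2]>150)).astype(np.uint8); m[255:]=0
n,l,s,c=cv2.connectedComponentsWithStats(m)
i=l[150,340]; print(s[i])
Q=np.argwhere(l==i)
# left and right edges of plate per row
L=[];Rr=[]
for v in range(120,250):
    us=np.where(l[v]==i)[0]
    L.append(ray(us.min()-.5,v,.014,K,R,t)[:2]); Rr.append(ray(us.max()+.5,v,.014,K,R,t)[:2])
L=np.array(L);Rr=np.array(Rr)
pl=np.polyfit(L[:,1],L[:,0],1);pr=np.polyfit(Rr[:,1],Rr[:,0],1); print("slopes",pl,pr,"center x at y=.379",(np.polyval(pl,.379)+np.polyval(pr,.379))/2,"width",(pr[1]-pl[1]+(pr[0]-pl[0])*.35)*np.cos(np.arctan(pl[0])))
# top edge rows
T=[]
for u in range(268,356):
    vs=np.where(l[:,u]==i)[0]; T.append(ray(u,vs.min()-.5,.014,K,R,t)[:2])
T=np.array(T); pt=np.polyfit(T[:,0],T[:,1],1); print("top edge",pt)
# ring
he=calibration("wrist")["hand_eye"]; he=np.array(he)
g=(hsv[...,1]<40)&(hsv[...,2]>130)
for u in (323,324):
  for v in range(252,300): print(v,im[v,u].tolist(),end=' ')
  print()
```

```text
cam [0.50224867 0.382324   0.26035962]
[289 121  32  31 757] [304.5984148  135.85468956]
0.06 [0.49330167 0.37975356 0.06      ]
0.04 [0.49240858 0.37949698 0.04      ]
0.02 [0.49151548 0.3792404  0.02      ]
[  247    89   119   166 15374]
slopes [0.11149358 0.41902652] [0.11129279 0.48256523] center x at y=.379 0.49301389478405977 width 0.06307759183028876
top edge [-0.11192983  0.45772552]
252 [217, 214, 218] 253 [215, 212, 217] 254 [215, 212, 217] 255 [217, 214, 219] 256 [217, 214, 218] 257 [217, 214, 219] 258 [220, 218, 222] 259 [196, 194, 197] 260 [148, 147, 151] 261 [135, 134, 136] 262 [139, 138, 140] 263 [144, 143, 146] 264 [148, 147, 149] 265 [162, 159, 164] 266 [198, 196, 199] 267 [217, 215, 218] 268 [218, 215, 220] 269 [214, 211, 215] 270 [213, 211, 215] 271 [212, 210, 215] 272 [213, 211, 216] 273 [215, 212, 217] 274 [215, 214, 216] 275 [216, 214, 218] 276 [215, 214, 219] 277 [217, 214, 219] 278 [217, 215, 219] 279 [219, 216, 221] 280 [219, 217, 221] 281 [219, 217, 221] 282 [219, 217, 221] 283 [218, 217, 220] 284 [219, 217, 221] 285 [219, 217, 222] 286 [220, 218, 222] 287 
[... 516 characters left out ...]
 265 [160, 159, 161] 266 [197, 195, 198] 267 [218, 216, 219] 268 [219, 215, 220] 269 [215, 212, 216] 270 [212, 209, 213] 271 [212, 210, 215] 272 [214, 212, 216] 273 [214, 213, 216] 274 [213, 212, 215] 275 [215, 213, 217] 276 [216, 214, 218] 277 [216, 215, 218] 278 [217, 215, 218] 279 [218, 217, 222] 280 [219, 217, 220] 281 [220, 219, 222] 282 [219, 218, 222] 283 [220, 218, 222] 284 [219, 218, 221] 285 [218, 216, 221] 286 [219, 217, 222] 287 [218, 215, 220] 288 [218, 216, 220] 289 [217, 215, 219] 290 [218, 216, 220] 291 [218, 215, 219] 292 [217, 215, 218] 293 [217, 214, 218] 294 [217, 215, 219] 295 [215, 214, 218] 296 [214, 212, 216] 297 [216, 213, 218] 298 [217, 214, 218] 299 [214, 212, 216]
```

View pics/c3c.png

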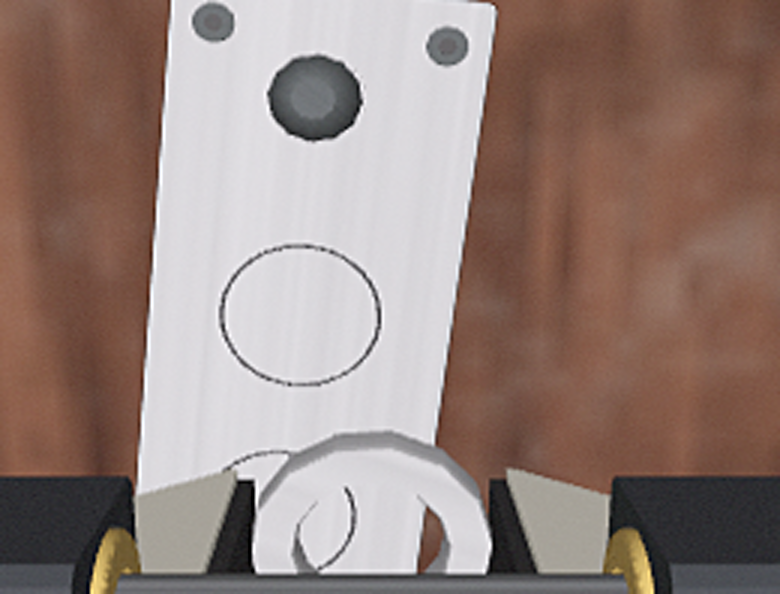

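```bash
cat >> h.py <<'E'
def toolray(u,v,ty):
    c=calibration("wrist"); K=np.array(c["camera_matrix"]); M=np.array(c["hand_eye"])
    p=np.array([(u-K[0,2])/K[0,0],-(v-K[1,2])/K[1,1],-1.0]); w=M[:3,:3]@p; t=M[:3,3]
    return t+w*(ty-t[1])/w[1]
E
python3 - <<'E'
from h import *
print(toolray(323.5,266,.059)+[.017,0,0], toolray(323.5,259.3,.0685)+[.017,0,0], toolray(284.5,295,.06),toolray(364,295,.06))
E
```

```text
[ 0.00056452  0.059      -0.0001671 ] [ 0.00086919  0.0685     -0.00015907] [-0.00364543  0.06       -0.01604337] [-0.00363034  0.06        0.01632205]
```

Call:
{"fn": "move_arm", "kwargs": {
  "increments": [
    [0.028,[-0.033,0,-0.0047],[0,0,0]],
    [0.028,[-0.055,0,-0.008],[0,0,0]],
    [0.028,[-0.066,0,-0.0094],[0,0,0]],
    [0.028,[-0.066,0,-0.0094],[0,0,0]],
    [0.028,[-0.066,0,-0.0094],[0,0,0]],
    [0.028,[-0.066,0.02,-0.0094],[0,0,0]],
    [0.028,[-0.066,0.03,-0.0094],[0,0,0]],
    [0.028,[-0.066,0.03,-0.0094],[0,0,0]]
  ]
}}

```text
clock: 6.45
tcp_pos: [0.4921, 0.3777, 0.1358]
ee_rot: [[-0.002, -0.003, 1.0], [-1.0, -0.004, -0.002], [0.004, -1.0, -0.003]]
contact_force: [-0.7, -0.6, -1.3]
width: 0.357
```

Run:
```python
from h import *
im,d,K,R,t=cam("wrist"); save("c4",im)
o=monitor.get_obs(); print(np.round(o['tcp_pos'],4),np.abs(o['qd']).max(),o['contact_force'])
im2=cam("side")[0]
a=cv2.resize(im[200:320,230:420],None,fx=3,fy=3); b=cv2.resize(im2[120:300,190:370],(540,540)); 
a=cv2.copyMakeBorder(a,0,180,0,0,cv2.BORDER_CONSTANT)
save("c4c",cv2.resize(np.hstack([a,b]),(800,390)))
```

```text
[0.4925 0.3784 0.137 ] 0.029004857579727702 [ 0.58556013  0.2095333  -0.533836  ]
```

View pics/c4c.png

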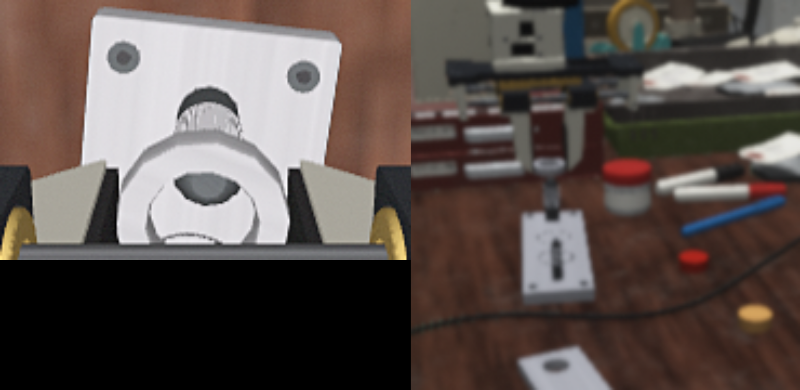

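Call:
{"fn": "move_arm", "kwargs": {
  "increments": [
    [0.028,[0,0,0],[0,0,0]],
    [0.028,[0,0.008,0],[0,0,0]],
    [0.028,[0,0.018,0],[0,0,0]],
    [0.028,[0,0.03,0],[0,0,0]],
    [0.028,[0,0.042,0],[0,0,0]],
    [0.028,[0,0.05,0],[0,0,0]],
    [0.028,[0,0.0545,0],[0,0,0]],
    [0.028,[0,0.0545,0],[0,0,0]]
  ]
}}

```text
clock: 7.22
tcp_pos: [0.4922, 0.3802, 0.0827]
ee_rot: [[0.0, -0.001, 1.0], [-1.0, -0.001, 0.0], [0.001, -1.0, -0.001]]
contact_force: [0.8, -0.1, -0.6]
width: 0.355
```

Call:
{"fn": "move_arm", "kwargs": {
  "increments": [
    [0.028,[0,0,0],[0,0,0]],
    [0.028,[0,0,0],[0,0,0]],
    [0.05,[0,0,0],[0,0,0]],
    [0.05,[0,0,0],[0,0,0]],
    [0.05,[0,0,0],[0,0,0]],
    [0.05,[0,0,0],[0,0,0]],
    [0.05,[0,0,0],[0,0,0]],
    [0.05,[0,0,0],[0,0,0]]
  ]
}}

```text
clock: 7.88
tcp_pos: [0.4928, 0.3805, 0.0838]
ee_rot: [[-0.0, 0.0, 1.0], [-1.0, 0.0, -0.0], [-0.0, -1.0, 0.0]]
contact_force: [0.0, 0.6, -0.2]
width: 0.545
```

Call:
{"fn": "move_arm", "kwargs": {
  "increments": [
    [0.05,[0,-0.02,0],[0,0,0]],
    [0.05,[0,-0.06,0],[0,0,0]],
    [0.05,[0,-0.1,0],[0,0,0]],
    [0.05,[0.04,-0.14,0],[0,0,0]],
    [0.05,[0.08,-0.16,0],[0,0,0]],
    [0.05,[0.12,-0.16,0],[0,0,0]],
    [0.05,[0.12,-0.16,0],[0,0,0]],
    [0.05,[0.12,-0.16,0],[0,0,0]]
  ]
}}

```text
clock: 8.55
tcp_pos: [0.4938, 0.2556, 0.245]
ee_rot: [[-0.006, 0.002, 1.0], [-1.0, -0.001, -0.006], [0.001, -1.0, 0.002]]
contact_force: [0.0, 0.0, -0.0]
width: 0.546
```

Run:
```python
from h import *
im,d,K,R,t=cam("wrist"); save("c5",im)
o=monitor.get_obs(); print(np.round(o['tcp_pos'],4),np.abs(o['qd']).max(),o['contact_force'])
```

```text
[0.4932 0.2583 0.2444] 0.04221647456212291 [-0.65705353  0.70968552 -0.43958373]
```

View pics/c5.png

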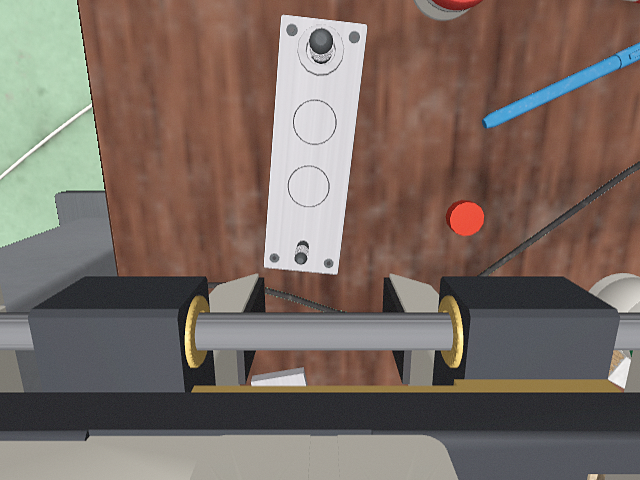

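Call:
{"fn": "move_arm", "kwargs": {
  "increments": [
    [0.045,[0.31,0.047,0.104],[0,0,0]],
    [0.045,[0.31,0.047,0.104],[0,0,0]],
    [0.045,[0.31,0.047,0.104],[0,0,0]],
    [0.045,[0.31,0.047,0.104],[0,0,0]],
    [0.045,[0.31,0.047,0.104],[0,0,0]],
    [0.045,[0.31,0.047,0.104],[0,0,0]],
    [0.045,[0.31,0.047,0.104],[0,0,0]],
    [0.045,[0.31,0.047,0.104],[0,0,0]]
  ]
}}

```text
clock: 9.27
tcp_pos: [0.5975, -0.0504, 0.1958]
ee_rot: [[0.001, -0.0, 1.0], [-1.0, 0.0, 0.001], [-0.0, -1.0, -0.0]]
contact_force: [-0.1, 0.9, 0.9]
width: 0.491
```

Call:
{"fn": "move_arm", "kwargs": {
  "increments": [
    [0.045,[0.035,0.03,0.012],[0,0,0]],
    [0.045,[0.063,0.06,0.021],[0,0,0]],
    [0.045,[0.063,0.06,0.021],[0,0,0]],
    [0.045,[0.063,0.06,0.021],[0,0,0]],
    [0.045,[0.063,0.06,0.021],[0,0,0]],
    [0.045,[0.063,0.06,0.021],[0,0,0]],
    [0.045,[0.063,0.06,0.021],[0,0,0]],
    [0.045,[0.063,0.06,0.021],[0,0,0]]
  ]
}}

```text
clock: 9.93
tcp_pos: [0.6183, -0.1107, 0.1379]
ee_rot: [[0.002, 0.002, 1.0], [-1.0, 0.001, 0.002], [-0.001, -1.0, 0.002]]
contact_force: [-0.1, -0.8, -1.0]
width: 0.49
```

```bash
python3 look.py d1 grey 0.0095; python3 -c "
from h import *
P=np.load('P_scene.npy'); im=np.load('a_scene.npz')['im']
h=cv2.cvtColor(im,cv2.COLOR_RGB2HSV)
m=(h[...,0]>95)&(h[...,0]<115)&(h[...,1]>120); m[:290]=0; m[:,:395]=0;m[:,540:]=0
Q=P[m]; Q=Q[Q[:,2]>.005]; print(np.nanpercentile(Q,[1,50,99],axis=0)); 
k=Q[Q[:,1]>-.2];print(len(k)); print(np.nanmax(Q[:,1]))"
```

```text
9.9833 tcp [ 0.6181 -0.1111  0.1378] qdmax 0.008 w 0.488 F [-0.3 -0.4  0.8]
[ 301  236   44   46 1142] ell [ 617.5 -113.8] [24.4 26.9] circ 617.8 -113.7 13.7 toolrel [ 0.0028  0.1283 -0.0008]
[ 219  273   46   39 1176] ell [ 569.3 -135.6] [18.8 31.2] circ 570.5 -134.6 17.7 toolrel [ 0.0245  0.1282 -0.0491]
[ 383  273   46   39 1192] ell [ 667.6 -135.5] [19.  31.3] circ 666.7 -134.3 17.7 toolrel [0.0246 0.1283 0.0492]
[ 601  320   39   30 1062] ell [ 799.5 -162. ] [21.9 26.5] circ 800.3 -161.6 15.1 toolrel [0.0513 0.1285 0.1811]
[   0  323   47   26 1138] ell [ 435.8 -162.9] [18.8 32.9] circ 434.9 -162.8 16.3 toolrel [ 0.0515  0.128  -0.1826]
[[ 0.45207491 -0.33724945  0.00533837]
 [ 0.52580463 -0.26169181  0.02669283]
 [ 0.66561145 -0.18513713  0.04954798]]
966
-0.18382724842310577
```

View pics/d1.png

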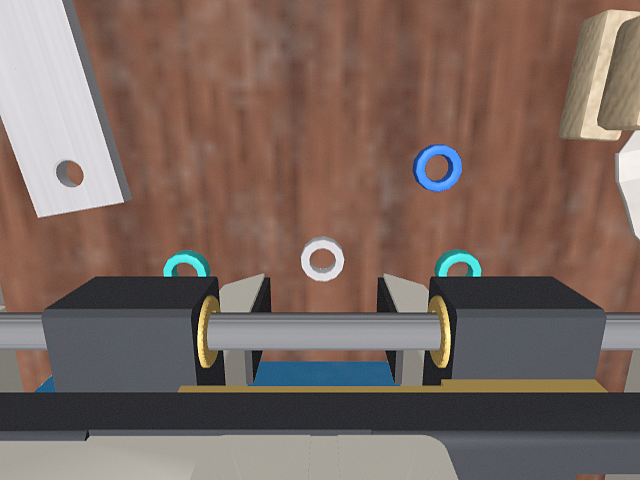

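Call:
{"fn": "move_arm", "kwargs": {
  "increments": [
    [0.045,[0.003,0.03,-0.0004],[0,0,0]],
    [0.045,[0.003,0.05,-0.0004],[0,0,0]],
    [0.045,[0.003,0.063,-0.0004],[0,0,0]],
    [0.045,[0.003,0.069,-0.0004],[0,0,0]],
    [0.045,[0.003,0.069,-0.0004],[0,0,0]],
    [0.045,[0.003,0.069,-0.0004],[0,0,0]],
    [0.02,[0.003,0.069,-0.0004],[0,0,0]],
    [0.02,[0.003,0.069,-0.0004],[0,0,0]]
  ],
  "newtons": 25
}}

```text
clock: 10.65
tcp_pos: [0.6179, -0.1155, 0.0688]
ee_rot: [[-0.0, 0.002, 1.0], [-1.0, -0.0, -0.0], [0.0, -1.0, 0.002]]
contact_force: [-0.9, -0.3, 0.4]
width: 0.392
```

Call:
{"fn": "move_arm", "kwargs": {
  "increments": [
    [0.02,[0,0,0],[0,0,0]],
    [0.02,[0,0,0],[0,0,0]],
    [0.02,[0,0,0],[0,0,0]],
    [0.02,[0,-0.02,0],[0,0,0]],
    [0.02,[0,-0.06,0],[0,0,0]],
    [0.02,[0,-0.1,0],[0,0,0]],
    [0.02,[0,-0.1,0],[0,0,0]],
    [0.02,[0,-0.1,0],[0,0,0]]
  ]
}}

```text
clock: 11.32
tcp_pos: [0.6188, -0.1158, 0.1705]
ee_rot: [[-0.0, 0.005, 1.0], [-1.0, -0.001, -0.0], [0.001, -1.0, 0.005]]
contact_force: [-0.1, -0.8, -0.8]
width: 0.264
```

Call:
{"fn": "move_arm", "kwargs": {
  "increments": [
    [0.02,[-0.281,0,-0.141],[0,0,0]],
    [0.02,[-0.281,0,-0.141],[0,0,0]],
    [0.02,[-0.281,0,-0.141],[0,0,0]],
    [0.02,[-0.281,0,-0.141],[0,0,0]],
    [0.02,[-0.281,0,-0.141],[0,0,0]],
    [0.02,[-0.281,0,-0.141],[0,0,0]],
    [0.02,[-0.281,0,-0.141],[0,0,0]],
    [0.02,[-0.281,0,-0.141],[0,0,0]]
  ]
}}

```text
clock: 11.98
tcp_pos: [0.4729, 0.1697, 0.1666]
ee_rot: [[0.005, -0.003, 1.0], [-1.0, 0.001, 0.005], [-0.001, -1.0, -0.003]]
contact_force: [-0.6, 1.0, -0.3]
width: 0.262
```

Call:
{"fn": "move_arm", "kwargs": {
  "increments": [
    [0.02,[0,0,0],[0,0,0]],
    [0.02,[0,0,0],[0,0,0]],
    [0.02,[0,0,0],[0,0,0]],
    [0.02,[0,0,0],[0,0,0]],
    [0.02,[0,0,0],[0,0,0]],
    [0.02,[0,0,0],[0,0,0]],
    [0.02,[0,0,0],[0,0,0]],
    [0.02,[0,0,0],[0,0,0]]
  ]
}}

```text
clock: 12.65
tcp_pos: [0.4765, 0.1651, 0.1677]
ee_rot: [[-0.001, 0.0, 1.0], [-1.0, -0.0, -0.001], [0.0, -1.0, 0.0]]
contact_force: [-0.9, -0.1, 0.1]
width: 0.264
```

Run:
```python
from h import *
im,d,K,R,t=cam("wrist"); save("d2",im); np.savez("d2",im=im,d=d,K=K,R=R,t=t)
o=monitor.get_obs(); print(np.round(o['tcp_pos'],4),np.abs(o['qd']).max())
save("d2c",cv2.resize(im[80:320,200:460],None,fx=3,fy=2.5,interpolation=cv2.INTER_CUBIC))
hsv=cv2.cvtColor(im,cv2.COLOR_RGB2HSV).astype(int)
for v in range(252,275): print(v,im[v,323].tolist(),end=' ')
m=(hsv[...,2]<130).astype(np.uint8)
n,l,s,c=cv2.connectedComponentsWithStats(m)
for k in range(1,n):
    if 200<s[k,4]<2500 and s[k,1]<250: print(s[k],c[k],[ray(*c[k],zz,K,R,t).round(4) for zz in (.054,.034)])
```

```text
[0.4765 0.1652 0.1677] 0.0033002260555575627
252 [125, 86, 72] 253 [126, 89, 72] 254 [129, 90, 76] 255 [128, 90, 79] 256 [125, 88, 73] 257 [128, 89, 75] 258 [126, 87, 69] 259 [128, 88, 72] 260 [127, 87, 70] 261 [128, 90, 74] 262 [129, 92, 77] 263 [131, 92, 77] 264 [128, 93, 76] 265 [133, 94, 81] 266 [130, 89, 73] 267 [137, 130, 132] 268 [139, 140, 144] 269 [143, 142, 145] 270 [144, 142, 146] 271 [146, 144, 146] 272 [146, 145, 147] 273 [158, 159, 160] 274 [195, 194, 199] [ 208    0   24  133 1688] [218.7950237   66.73459716] [array([0.4266, 0.2628, 0.054 ]), array([0.4218, 0.2657, 0.034 ])]
[314 127  19  19 269] [323.30483271 136.2936803 ] [array([0.4764, 0.2306, 0.054 ]), array([0.4764, 0.2304, 0.034 ])]
```

View pics/d2c.png

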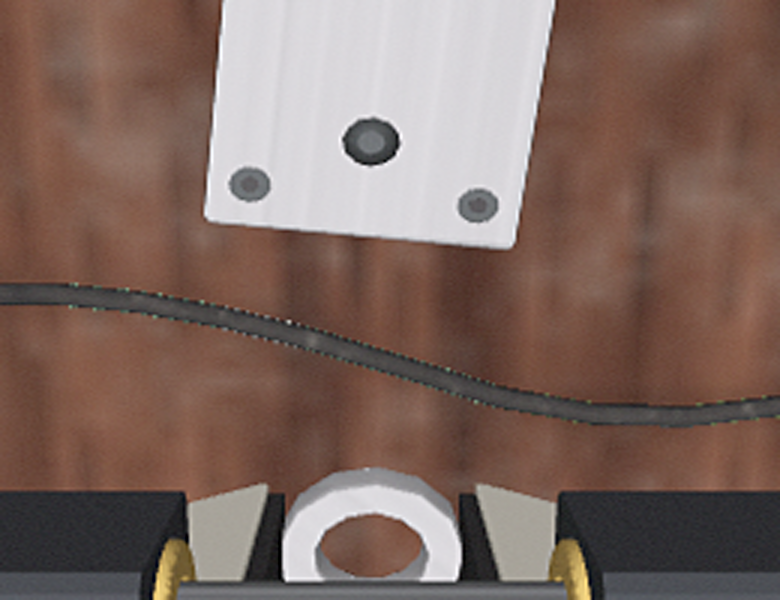

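Run:
```python
from h import *
print(toolray(323.5,273.4,.0593)+[.013,0,0], toolray(323.5,266.4,.0688)+[.013,0,0])
```

```text
[-0.00021553  0.0593     -0.00016719] [ 0.00011579  0.0688     -0.00015916]
```

Call:
{"fn": "move_arm", "kwargs": {
  "increments": [
    [0.02,[-0.033,0,0],[0,0,0]],
    [0.02,[-0.055,0,0],[0,0,0]],
    [0.02,[-0.0645,0,0],[0,0,0]],
    [0.02,[-0.0645,0.015,0],[0,0,0]],
    [0.02,[-0.0645,0.03,0],[0,0,0]],
    [0.02,[-0.0645,0.036,0],[0,0,0]],
    [0.02,[-0.0645,0.036,0],[0,0,0]],
    [0.02,[-0.0645,0.036,0],[0,0,0]]
  ]
}}

```text
clock: 13.37
tcp_pos: [0.4763, 0.2295, 0.1318]
ee_rot: [[-0.001, -0.001, 1.0], [-1.0, -0.001, -0.001], [0.001, -1.0, -0.001]]
contact_force: [0.7, -0.2, -0.6]
width: 0.261
```

Run:
```python
from h import *
im,d,K,R,t=cam("wrist"); save("d3",im)
o=monitor.get_obs(); print(np.round(o['tcp_pos'],4),np.abs(o['qd']).max(),o['contact_force'])
im2=cam("scene")[0]
a=cv2.resize(im[200:320,230:420],None,fx=2.5,fy=2.5); b=cv2.resize(im2[150:300,180:330],(300,300))
save("d3c",np.hstack([a,b]))
```

```text
[0.4766 0.2297 0.1322] 0.010036398624847145 [-0.01218355 -0.61069603  0.13458646]
```

View pics/d3c.png

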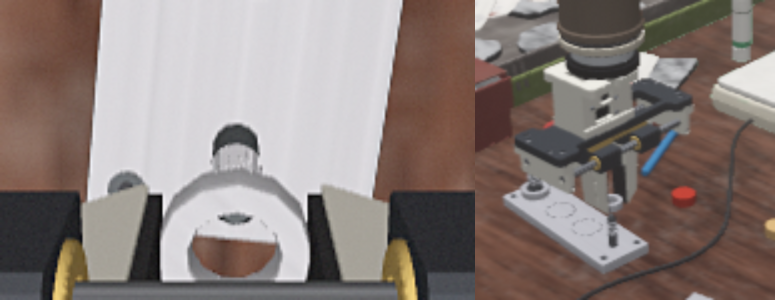

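Call:
{"fn": "move_arm", "kwargs": {
  "increments": [
    [0.02,[0,0.004,0],[0,0,0]],
    [0.02,[0,0.01,0],[0,0,0]],
    [0.02,[0,0.018,0],[0,0,0]],
    [0.02,[0,0.028,0],[0,0,0]],
    [0.02,[0,0.038,0],[0,0,0]],
    [0.02,[0,0.045,0],[0,0,0]],
    [0.02,[0,0.0483,0],[0,0,0]],
    [0.02,[0,0.0483,0],[0,0,0]]
  ]
}}

```text
clock: 14.13
tcp_pos: [0.4758, 0.2298, 0.0825]
ee_rot: [[0.0, -0.002, 1.0], [-1.0, -0.001, 0.0], [0.001, -1.0, -0.002]]
contact_force: [-0.5, 0.3, -0.2]
width: 0.268
```

Call:
{"fn": "move_arm", "kwargs": {
  "increments": [
    [0.02,[0,0,0],[0,0,0]],
    [0.02,[0,0,0],[0,0,0]],
    [0.045,[0,0,0],[0,0,0]],
    [0.045,[0,0,0],[0,0,0]],
    [0.045,[0,0,0],[0,0,0]],
    [0.045,[0,0,0],[0,0,0]],
    [0.045,[0,0,0],[0,0,0]],
    [0.045,[0,0,0],[0,0,0]]
  ]
}}

```text
clock: 14.8
tcp_pos: [0.4763, 0.2301, 0.0835]
ee_rot: [[-0.0, 0.0, 1.0], [-1.0, 0.0, -0.0], [-0.0, -1.0, 0.0]]
contact_force: [-0.1, -0.1, 0.3]
width: 0.495
```

Call:
{"fn": "move_arm", "kwargs": {
  "increments": [
    [0.045,[0,-0.025,0],[0,0,0]],
    [0.045,[0,-0.06,0],[0,0,0]],
    [0.045,[0,-0.09,0],[0,0,0]],
    [0.05,[-0.006,-0.09,0.035],[0,0,0]],
    [0.05,[-0.013,-0.08,0.075],[0,0,0]],
    [0.05,[-0.02,-0.065,0.11],[0,0,0]],
    [0.05,[-0.0225,-0.055,0.135],[0,0,0]],
    [0.05,[-0.0225,-0.055,0.135],[0,0,0]]
  ]
}}

```text
clock: 15.47
tcp_pos: [0.6151, 0.2516, 0.136]
ee_rot: [[-0.002, 0.001, 1.0], [-1.0, -0.001, -0.002], [0.001, -1.0, 0.001]]
contact_force: [-1.9, -1.4, 0.3]
width: 0.544
```

Call:
{"fn": "move_arm", "kwargs": {
  "increments": [
    [0.05,[0,0,0],[0,0,0]],
    [0.05,[0,0,0],[0,0,0]],
    [0.05,[0,0,0],[0,0,0]],
    [0.05,[0,0,0],[0,0,0]],
    [0.05,[0,0,0],[0,0,0]],
    [0.05,[0,0,0],[0,0,0]],
    [0.05,[0,0,0],[0,0,0]],
    [0.05,[0,0,0],[0,0,0]]
  ]
}}

```text
clock: 16.13
tcp_pos: [0.6112, 0.2526, 0.1387]
ee_rot: [[0.0, 0.0, 1.0], [-1.0, 0.0, 0.0], [-0.0, -1.0, 0.0]]
contact_force: [0.0, -0.5, -0.3]
width: 0.546
```

```bash
python3 look.py e1 red 0.0125; python3 -c "
from h import *
im=cam('scene')[0]; save('e1s',cv2.resize(im[220:300,180:300],(780,520)))"
```

```text
16.1833 tcp [0.6112 0.2526 0.1386] qdmax 0.005 w 0.546 F [ 1.   0.5 -0.4]
[ 301  227   50   53 2068] ell [612.5 253.6] [28.  30.7] circ 612.8 253.5 15.6 toolrel [-0.001   0.1261  0.0013]
```

View pics/e1.png

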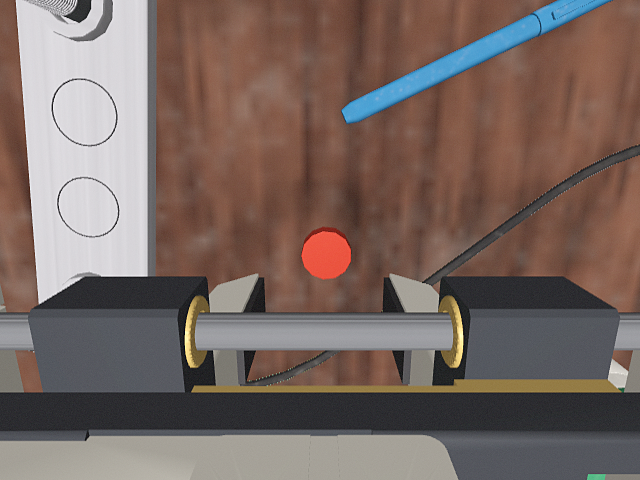

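View pics/e1s.png

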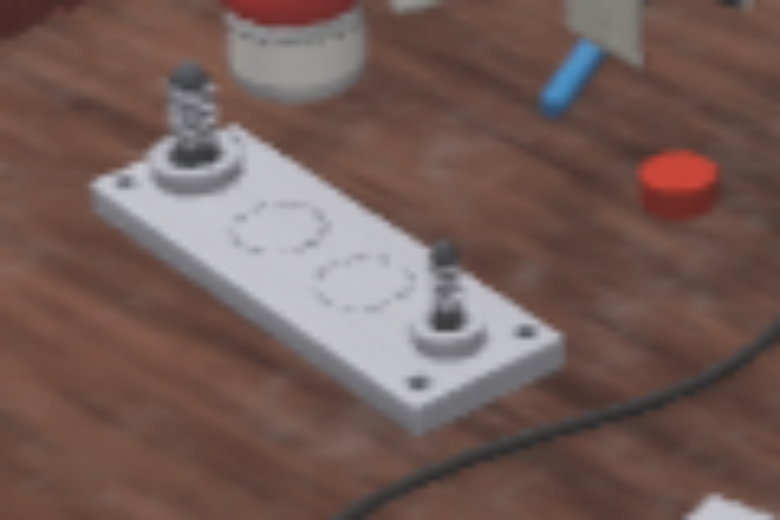

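Call:
{"fn": "move_arm", "kwargs": {
  "increments": [
    [0.044,[-0.0005,0.03,0.001],[0,0,0]],
    [0.044,[-0.0005,0.05,0.0013],[0,0,0]],
    [0.044,[-0.0005,0.063,0.0013],[0,0,0]],
    [0.044,[-0.0005,0.069,0.0013],[0,0,0]],
    [0.044,[-0.0005,0.069,0.0013],[0,0,0]],
    [0.044,[-0.0005,0.069,0.0013],[0,0,0]],
    [0.02,[-0.0005,0.069,0.0013],[0,0,0]],
    [0.02,[-0.0005,0.069,0.0013],[0,0,0]]
  ],
  "newtons": 12
}}

```text
clock: 16.9
tcp_pos: [0.6133, 0.2533, 0.0707]
ee_rot: [[-0.0, 0.002, 1.0], [-1.0, 0.001, -0.0], [-0.001, -1.0, 0.002]]
contact_force: [-0.2, 0.4, 0.5]
width: 0.38
```

Call:
{"fn": "move_arm", "kwargs": {
  "increments": [
    [0.02,[0,0,0],[0,0,0]],
    [0.02,[0,0,0],[0,0,0]],
    [0.02,[0,0,0],[0,0,0]],
    [0.02,[0,-0.02,0],[0,0,0]],
    [0.02,[0,-0.06,0],[0,0,0]],
    [0.02,[0,-0.08,0],[0,0,0]],
    [0.02,[0,-0.08,0],[0,0,0]],
    [0.02,[0,-0.08,0],[0,0,0]]
  ]
}}

```text
clock: 17.57
tcp_pos: [0.6133, 0.2533, 0.1509]
ee_rot: [[-0.0, 0.003, 1.0], [-1.0, 0.001, -0.0], [-0.001, -1.0, 0.003]]
contact_force: [0.3, -0.1, -0.3]
width: 0.295
```

```bash
python3 look.py e2 red 0.09
python3 - <<'E'
from h import *
im=np.load("e2.npz")['im']
for v in range(255,275): print(v,im[v,323].tolist(),end=' ')
E
```

```text
17.6167 tcp [0.6124 0.2529 0.1494] qdmax 0.027 w 0.299 F [ 0.4  0.2 -1.4]
[ 290  265   68   48 2710] ell [613.2 257.8] [21.8 29.9] circ 613.3 254.7 15.0 toolrel [-0.0048  0.0594  0.0008]
255 [117, 79, 66] 256 [119, 82, 68] 257 [114, 78, 64] 258 [115, 81, 66] 259 [117, 82, 69] 260 [120, 86, 70] 261 [119, 83, 67] 262 [124, 89, 76] 263 [119, 84, 73] 264 [122, 95, 82] 265 [129, 68, 57] 266 [130, 35, 25] 267 [131, 39, 30] 268 [129, 31, 29] 269 [133, 36, 27] 270 [133, 41, 29] 271 [131, 37, 29] 272 [130, 32, 21] 273 [130, 39, 35] 274 [121, 28, 17]
```

View pics/e2.png

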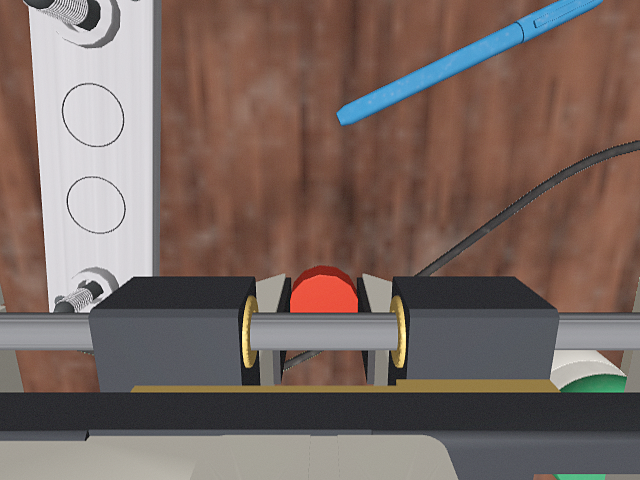

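Call:
{"fn": "move_arm", "kwargs": {
  "increments": [
    [0.02,[-0.02,0,-0.034],[0,0,0]],
    [0.02,[-0.042,0,-0.068],[0,0,0]],
    [0.02,[-0.064,0,-0.102],[0,0,0]],
    [0.02,[-0.0777,0,-0.125],[0,0,0]],
    [0.02,[-0.0777,0,-0.125],[0,0,0]],
    [0.02,[-0.0777,0,-0.125],[0,0,0]],
    [0.02,[-0.0777,0.02,-0.125],[0,0,0]],
    [0.02,[-0.0777,0.035,-0.125],[0,0,0]]
  ]
}}

```text
clock: 18.28
tcp_pos: [0.4887, 0.3296, 0.1134]
ee_rot: [[-0.002, 0.001, 1.0], [-1.0, -0.001, -0.002], [0.001, -1.0, 0.001]]
contact_force: [0.7, -0.1, -0.7]
width: 0.299
```

Call:
{"fn": "move_arm", "kwargs": {
  "increments": [
    [0.02,[0,0.01,0],[0,0,0]],
    [0.02,[0,0.02,0],[0,0,0]],
    [0.02,[0,0.027,0],[0,0,0]],
    [0.02,[0,0.0305,0],[0,0,0]],
    [0.02,[0,0.0305,0],[0,0,0]],
    [0.02,[0,0.0305,0],[0,0,0]],
    [0.02,[0,0.0305,0],[0,0,0]],
    [0.02,[0,0.0305,0],[0,0,0]]
  ]
}}

```text
clock: 18.95
tcp_pos: [0.4879, 0.3308, 0.0843]
ee_rot: [[-0.0, 0.001, 1.0], [-1.0, 0.0, -0.0], [-0.0, -1.0, 0.001]]
contact_force: [0.5, -0.9, 0.2]
width: 0.304
```

Run:
```python
from h import *
im,d,K,R,t=cam("wrist"); save("e3",im)
o=monitor.get_obs(); print(np.round(o['tcp_pos'],4),np.abs(o['qd']).max(),o['contact_force'],o['width'])
save("e3",cv2.resize(im[100:320,200:460],None,fx=3,fy=2.7))
```

```text
[0.4878 0.3309 0.0843] 0.0014603727630460154 [ 0.47391703 -0.45790873 -0.34446641] 0.30462990977313575
```

View pics/e3.png

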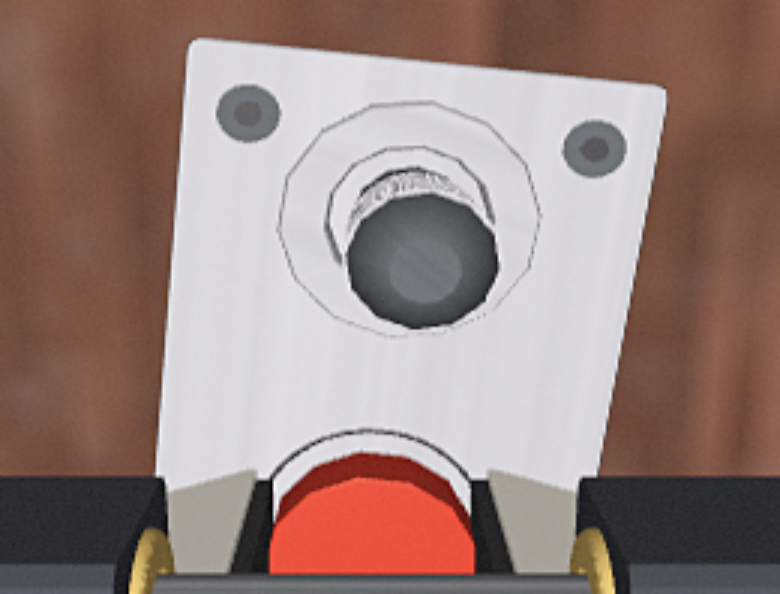

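Run:
```python
from h import *
u=200+368/3
print("circle c",toolray(u,259.3,.0703)+[.0165,0,0],"button c",toolray(u,267.6,.0697)+[.0145,0,0])
```

```text
circle c [ 0.00095555  0.0703     -0.00051145] button c [ 0.00246504  0.0697     -0.00051297]
```

Call:
{"fn": "move_arm", "kwargs": {
  "increments": [
    [0.02,[-0.0015,0,0],[0,0,0]],
    [0.02,[-0.0015,0,0],[0,0,0]],
    [0.02,[-0.0015,0,0],[0,0,0]],
    [0.02,[-0.0015,0,0],[0,0,0]],
    [0.04,[-0.0015,0,0],[0,0,0]],
    [0.04,[-0.0015,0,0],[0,0,0]],
    [0.04,[-0.0015,0,0],[0,0,0]],
    [0.04,[-0.0015,0,0],[0,0,0]]
  ]
}}

```text
clock: 19.67
tcp_pos: [0.4876, 0.3322, 0.0839]
ee_rot: [[-0.0, 0.0, 1.0], [-1.0, -0.0, -0.0], [0.0, -1.0, 0.0]]
contact_force: [0.6, 0.9, 0.9]
width: 0.434
```

Call:
{"fn": "move_arm", "kwargs": {
  "increments": [
    [0.04,[0,-0.025,0],[0,0,0]],
    [0.04,[0,-0.06,0],[0,0,0]],
    [0.04,[0,-0.08,0],[0,0,0]],
    [0.04,[0.03,-0.085,0],[0,0,0]],
    [0.04,[0.06,-0.085,0],[0,0,0]],
    [0.04,[0.07,-0.085,0],[0,0,0]],
    [0.04,[0.07,-0.085,0],[0,0,0]],
    [0.04,[0.07,-0.085,0],[0,0,0]]
  ]
}}

```text
clock: 20.33
tcp_pos: [0.4877, 0.262, 0.169]
ee_rot: [[-0.001, 0.0, 1.0], [-1.0, 0.0, -0.001], [-0.0, -1.0, 0.0]]
contact_force: [0.8, 0.2, -0.4]
width: 0.436
```

```bash
python3 look.py e4 red 0.0265;  python3 - <<'E'
from h import *
z=np.load("e4.npz"); im=z['im']
save("e4c",cv2.resize(im[60:280,220:420],None,fx=3,fy=2.7,interpolation=cv2.INTER_CUBIC))
E
```

```text
20.3833 tcp [0.4876 0.2631 0.169 ] qdmax 0.015 w 0.437 F [ 0.1 -0.3 -0.2]
[ 299  103   49   53 1976] ell [487.6 330.8] [27.2 27.5] circ 487.4 331.0 14.3 toolrel [-0.0676  0.1425 -0.    ]
```

View pics/e4c.png

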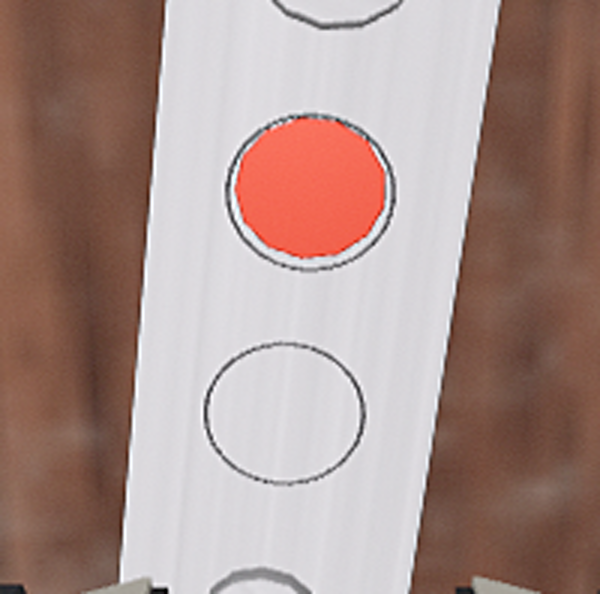

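Call:
{"fn": "move_arm", "kwargs": {
  "increments": [
    [0.044,[0.028,0,0.029],[0,0,0]],
    [0.044,[0.056,0,0.057],[0,0,0]],
    [0.044,[0.084,0.01,0.086],[0,0,0]],
    [0.044,[0.112,0.02,0.115],[0,0,0]],
    [0.044,[0.132,0.03,0.135],[0,0,0]],
    [0.044,[0.1403,0.03,0.1437],[0,0,0]],
    [0.044,[0.1403,0.03,0.1437],[0,0,0]],
    [0.044,[0.1403,0.03,0.1437],[0,0,0]]
  ]
}}

```text
clock: 21.05
tcp_pos: [0.6312, 0.1234, 0.1385]
ee_rot: [[0.001, -0.001, 1.0], [-1.0, 0.001, 0.001], [-0.001, -1.0, -0.001]]
contact_force: [-0.5, 0.8, -0.1]
width: 0.483
```

Call:
{"fn": "move_arm", "kwargs": {
  "increments": [
    [0.044,[0,0,0],[0,0,0]],
    [0.044,[0,0,0],[0,0,0]],
    [0.044,[0,0,0],[0,0,0]],
    [0.044,[0,0,0],[0,0,0]],
    [0.044,[0,0,0],[0,0,0]],
    [0.044,[0,0,0],[0,0,0]],
    [0.044,[0,0,0],[0,0,0]],
    [0.044,[0,0,0],[0,0,0]]
  ]
}}

```text
clock: 21.72
tcp_pos: [0.6313, 0.1219, 0.139]
ee_rot: [[-0.0, 0.0, 1.0], [-1.0, 0.0, -0.0], [-0.0, -1.0, 0.0]]
contact_force: [0.1, -0.1, -0.4]
width: 0.476
```

```bash
python3 look.py f1 tan 0.0125
```

```text
21.7667 tcp [0.6313 0.1219 0.139 ] qdmax 0.003 w 0.477 F [-0.2 -0.6  0.2]
[ 299  230   50   48 1869] ell [631.2 122.4] [27.7 28. ] circ 631.1 122.4 14.4 toolrel [-6.000e-04  1.265e-01 -1.000e-04]
[530 233  34  24 207] ell [757.6 128.3] [ 6.  19.7] circ 756.9 127.8 11.9 toolrel [-0.0065  0.1265  0.1263]
[508 244  49  32 647] ell [750.5 117.4] [17.5 23.8] circ 750.2 120.0 14.5 toolrel [0.0045 0.1265 0.1192]
[200 301  10  66 328] ell [560.   70.6] [ 6.2 39.3] circ 560.2 71.9 21.7 toolrel [ 0.0512  0.1265 -0.0713]
[438 301  10  66 327] ell [702.4  70.7] [ 6.2 39.2] circ 701.9 71.8 21.7 toolrel [0.0512 0.1265 0.0711]
```

View pics/f1.png

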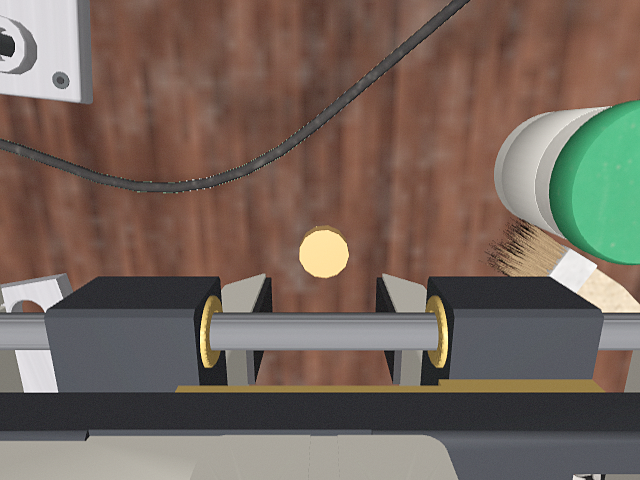

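The button is centred between the fingers at (324,252). The pot, with its lid at (620,183), stands too close: the body's 190 mm side would overlap it at the grasp height. I'll turn the jaws 45° away from the pot before going down.

Call:
{"fn": "move_arm", "kwargs": {
  "increments": [
    [0.044,[0,0,0],[0,0.785,0]],
    [0.044,[0,0,0],[0,0.785,0]],
    [0.044,[0,0,0],[0,0.785,0]],
    [0.044,[0,0,0],[0,0.785,0]],
    [0.044,[0,0,0],[0,0.785,0]],
    [0.044,[0,0,0],[0,0.785,0]],
    [0.044,[0,0,0],[0,0.785,0]],
    [0.044,[0,0,0],[0,0.785,0]]
  ]
}}

```text
clock: 22.43
tcp_pos: [0.6312, 0.1221, 0.1389]
ee_rot: [[-0.708, -0.0, 0.706], [-0.706, -0.0, -0.708], [0.0, -1.0, 0.0]]
contact_force: [0.7, 0.3, -0.1]
width: 0.481
```

Call:
{"fn": "move_arm", "kwargs": {
  "increments": [
    [0.044,[0,0,0],[0,0,0]],
    [0.044,[0,0,0],[0,0,0]],
    [0.044,[0,0,0],[0,0,0]],
    [0.044,[0,0,0],[0,0,0]],
    [0.044,[0,0,0],[0,0,0]],
    [0.044,[0,0,0],[0,0,0]],
    [0.044,[0,0,0],[0,0,0]],
    [0.044,[0,0,0],[0,0,0]]
  ]
}}

```text
clock: 23.1
tcp_pos: [0.6313, 0.1218, 0.139]
ee_rot: [[-0.707, 0.0, 0.707], [-0.707, 0.0, -0.707], [-0.0, -1.0, 0.0]]
contact_force: [0.6, -0.2, 0.2]
width: 0.479
```

```bash
python3 look.py f2 tan 0.0125
python3 - <<'E'
from h import *
o=monitor.get_obs(); print(np.round(o['ee_rot'],3).tolist(), np.round(o['q'],2))
z=np.load("f2.npz"); P=cloud(z['d'],z['K'],z['R'],z['t'])
m=(P[...,2]>.06)&(P[...,2]<.09)&(P[...,0]>.68)&(P[...,1]>.1)&(P[...,1]<.22)&(P[...,0]<.8)
print("pot",np.nanpercentile(P[m],[1,50,99],axis=0).round(3),m.sum())
E
```

```text
23.15 tcp [0.6313 0.1219 0.1389] qdmax 0.001 w 0.48 F [ 0.4 -0.5  0. ]
[ 461   67   60   70 2638] ell [751.8 119.1] [27.4 36.7] circ 750.2 119.7 20.1 toolrel [-0.0832  0.1264  0.0872]
[201 299  12  69 252] ell [546.4 134.6] [ 7.1 43.8] circ 546.5 136.3 22.7 toolrel [ 0.051   0.1264 -0.069 ]
[435 299  11  30 164] ell [655.   47.4] [ 4.2 19.1] circ 654.2 47.3 9.8 toolrel [0.036  0.1264 0.0694]
[[-0.707, -0.0, 0.707], [-0.707, 0.0, -0.707], [0.0, -1.0, -0.0]] [-0.44  0.62  0.26  1.7  -0.2   0.84 -0.89]
pot [[0.725 0.138 0.065]
 [0.74  0.156 0.077]
 [0.767 0.182 0.078]] 9602
```

View pics/f2.png

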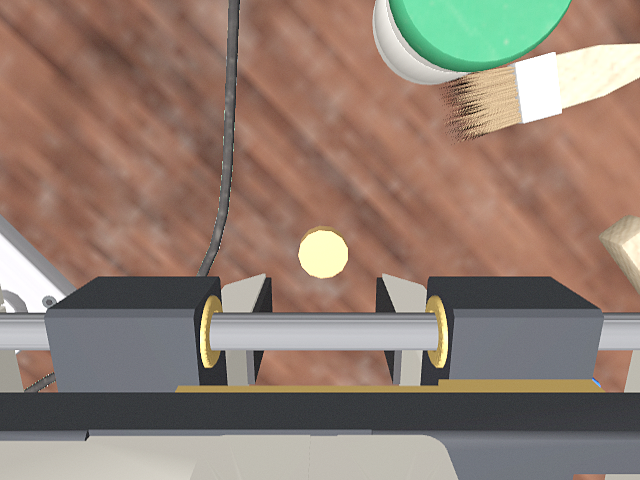

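Call:
{"fn": "move_arm", "kwargs": {
  "increments": [
    [0.044,[0,0.03,0],[0,0,0]],
    [0.044,[0,0.05,0],[0,0,0]],
    [0.044,[0,0.063,0],[0,0,0]],
    [0.044,[0,0.0695,0],[0,0,0]],
    [0.044,[0,0.0695,0],[0,0,0]],
    [0.044,[0,0.0695,0],[0,0,0]],
    [0.02,[0,0.0695,0],[0,0,0]],
    [0.02,[0,0.0695,0],[0,0,0]]
  ],
  "newtons": 12
}}

```text
clock: 23.82
tcp_pos: [0.6321, 0.122, 0.0707]
ee_rot: [[-0.707, 0.002, 0.707], [-0.707, 0.001, -0.707], [-0.002, -1.0, 0.001]]
contact_force: [-0.5, -0.2, 0.7]
width: 0.38
```

Call:
{"fn": "move_arm", "kwargs": {
  "increments": [
    [0.02,[0,0,0],[0,0,0]],
    [0.02,[0,0,0],[0,0,0]],
    [0.02,[0,0,0],[0,0,0]],
    [0.02,[0,-0.02,0],[0,0,0]],
    [0.02,[0,-0.06,0],[0,0,0]],
    [0.02,[0,-0.09,0],[0,0,0]],
    [0.02,[0,-0.09,0],[0,0,0]],
    [0.02,[0,-0.09,0],[0,0,0]]
  ]
}}

```text
clock: 24.48
tcp_pos: [0.6324, 0.1221, 0.1616]
ee_rot: [[-0.707, 0.004, 0.707], [-0.707, 0.001, -0.707], [-0.004, -1.0, 0.002]]
contact_force: [-0.2, 0.6, -0.7]
width: 0.302
```

Call:
{"fn": "move_arm", "kwargs": {
  "increments": [
    [0.02,[0,0,0],[0,-0.785,0]],
    [0.02,[0,0,0],[0,-0.785,0]],
    [0.02,[0,0,0],[0,-0.785,0]],
    [0.02,[0,0,0],[0,-0.785,0]],
    [0.02,[0,0,0],[0,-0.785,0]],
    [0.02,[0,0,0],[0,-0.785,0]],
    [0.02,[0,0,0],[0,-0.785,0]],
    [0.02,[0,0,0],[0,-0.785,0]]
  ]
}}

```text
clock: 25.15
tcp_pos: [0.6305, 0.1216, 0.1579]
ee_rot: [[0.002, -0.002, 1.0], [-1.0, -0.0, 0.002], [0.0, -1.0, -0.002]]
contact_force: [0.2, 0.4, -0.2]
width: 0.301
```

```bash
python3 look.py f3 tan 0.09
python3 - <<'E'
from h import *
im=np.load("f3.npz")['im']
for v in range(258,275): print(v,im[v,323].tolist(),end=' ')
E
```

```text
25.2 tcp [0.6306 0.1217 0.1581] qdmax 0.025 w 0.301 F [-0.6 -0.3 -0.5]
[501 237  41  26 303] ell [712.6 142.3] [ 7.2 15.7] circ 712.2 142.7 8.6 toolrel [-0.0208  0.0679  0.0821]
[498 253  35  24 248] ell [710.6 135.6] [ 6.2 15.4] circ 709.7 137.1 8.0 toolrel [-0.0141  0.0679  0.0802]
[ 290  273   68   40 2277] ell [630.1 121.7] [19.1 31.4] circ 630.1 117.7 14.9 toolrel [-0.0001  0.0681 -0.0003]
[242 300   8  67 302] ell [595.7 102.2] [ 3.  31.3] circ 596.0 103.4 16.1 toolrel [ 0.0194  0.0682 -0.0347]
[398 300   8  67 310] ell [664.5 102.4] [ 3.2 30.9] circ 664.2 103.6 16.1 toolrel [0.0191 0.068  0.0341]
258 [127, 88, 72] 259 [125, 83, 68] 260 [128, 86, 69] 261 [125, 84, 65] 262 [124, 84, 68] 263 [100, 64, 56] 264 [141, 111, 73] 265 [153, 120, 75] 266 [151, 120, 75] 267 [153, 122, 81] 268 [153, 123, 81] 269 [152, 120, 76] 270 [153, 122, 76] 271 [151, 118, 76] 272 [141, 111, 67] 273 [226, 191, 135] 274 [255, 229, 167]
```

View pics/f3.png

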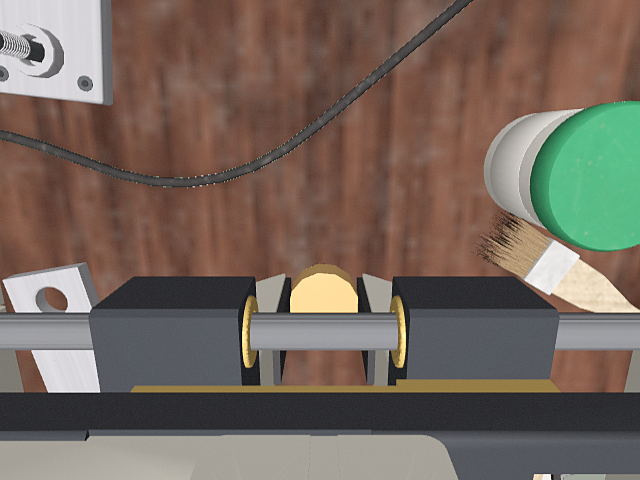

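Call:
{"fn": "move_arm", "kwargs": {
  "increments": [
    [0.02,[-0.028,0,-0.026],[0,0,0]],
    [0.02,[-0.056,0,-0.053],[0,0,0]],
    [0.02,[-0.085,0,-0.08],[0,0,0]],
    [0.02,[-0.113,0,-0.107],[0,0,0]],
    [0.02,[-0.14,0,-0.132],[0,0,0]],
    [0.02,[-0.1579,0,-0.1494],[0,0,0]],
    [0.02,[-0.1579,0,-0.1494],[0,0,0]],
    [0.02,[-0.1579,0.015,-0.1494],[0,0,0]]
  ]
}}

```text
clock: 25.87
tcp_pos: [0.4814, 0.2824, 0.146]
ee_rot: [[0.002, 0.002, 1.0], [-1.0, 0.003, 0.002], [-0.003, -1.0, 0.002]]
contact_force: [1.0, -0.4, 0.3]
width: 0.297
```

Call:
{"fn": "move_arm", "kwargs": {
  "increments": [
    [0.02,[0,0.01,0],[0,0,0]],
    [0.02,[0,0.025,0],[0,0,0]],
    [0.02,[0,0.04,0],[0,0,0]],
    [0.02,[0,0.05,0],[0,0,0]],
    [0.02,[0,0.058,0],[0,0,0]],
    [0.02,[0,0.06,0],[0,0,0]],
    [0.02,[0,0.06,0],[0,0,0]],
    [0.02,[0,0.06,0],[0,0,0]]
  ]
}}

```text
clock: 26.53
tcp_pos: [0.4821, 0.2795, 0.0843]
ee_rot: [[-0.001, -0.0, 1.0], [-1.0, -0.0, -0.001], [0.0, -1.0, -0.0]]
contact_force: [0.8, -0.7, 0.9]
width: 0.301
```

```bash
python3 look.py f4 tan 0.0265|head -1
python3 - <<'E'
from h import *
z=np.load("f4.npz"); im=z['im']
save("f4c",cv2.resize(im[200:320,230:420],None,fx=4,fy=4,interpolation=cv2.INTER_CUBIC))
for v in range(245,285): print(v,im[v,321].tolist(),end=' ')
E
```

```text
26.5833 tcp [0.4822 0.2797 0.0845] qdmax 0.003 w 0.299 F [0.7 0.2 0.8]
245 [219, 217, 221] 246 [220, 218, 222] 247 [220, 218, 221] 248 [219, 217, 221] 249 [220, 219, 223] 250 [219, 216, 221] 251 [219, 217, 221] 252 [220, 219, 222] 253 [224, 222, 225] 254 [203, 201, 205] 255 [122, 117, 122] 256 [125, 126, 128] 257 [217, 214, 219] 258 [223, 221, 225] 259 [219, 217, 221] 260 [220, 217, 221] 261 [218, 214, 220] 262 [219, 217, 221] 263 [221, 219, 226] 264 [195, 189, 188] 265 [154, 132, 105] 266 [144, 111, 63] 267 [149, 118, 75] 268 [151, 121, 79] 269 [150, 119, 72] 270 [152, 120, 74] 271 [153, 122, 80] 272 [151, 118, 74] 273 [136, 106, 65] 274 [221, 186, 129] 275 [255, 227, 165] 276 [255, 226, 163] 277 [255, 223, 161] 278 [255, 222, 158] 279 [255, 222, 158] 280 [255, 222, 160] 281 [255, 222, 158] 282 [255, 221, 157] 283 [255, 223, 159] 284 [255, 222, 158]
```

View pics/f4c.png

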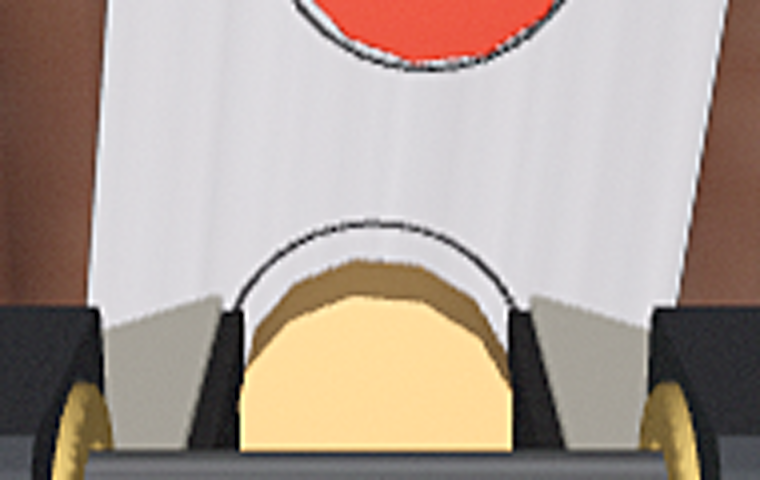

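Call:
{"fn": "move_arm", "kwargs": {
  "increments": [
    [0.02,[-0.0006,0,0],[0,0,0]],
    [0.02,[-0.0006,0.0004,0],[0,0,0]],
    [0.02,[-0.0006,0.0004,0],[0,0,0]],
    [0.02,[-0.0006,0.0004,0],[0,0,0]],
    [0.04,[-0.0006,0.0004,0],[0,0,0]],
    [0.04,[-0.0006,0.0004,0],[0,0,0]],
    [0.04,[-0.0006,0.0004,0],[0,0,0]],
    [0.04,[-0.0006,0.0004,0],[0,0,0]]
  ]
}}

```text
clock: 27.25
tcp_pos: [0.4819, 0.2804, 0.084]
ee_rot: [[-0.0, 0.0, 1.0], [-1.0, -0.0, -0.0], [0.0, -1.0, 0.0]]
contact_force: [0.6, 0.6, 0.6]
width: 0.434
```

Call:
{"fn": "move_arm", "kwargs": {
  "increments": [
    [0.04,[0,-0.025,0],[0,0,0]],
    [0.04,[0,-0.06,0],[0,0,0]],
    [0.04,[0,-0.085,0],[0,0,0]],
    [0.04,[0.03,-0.11,0],[0,0,0]],
    [0.04,[0.04,-0.13,0],[0,0,0]],
    [0.04,[0.04,-0.13,0],[0,0,0]],
    [0.04,[0.04,-0.13,0],[0,0,0]],
    [0.04,[0.04,-0.13,0],[0,0,0]]
  ]
}}

```text
clock: 27.92
tcp_pos: [0.4815, 0.2409, 0.2135]
ee_rot: [[0.0, -0.0, 1.0], [-1.0, 0.0, 0.0], [-0.0, -1.0, -0.0]]
contact_force: [-0.3, -0.1, -0.3]
width: 0.436
```

```bash
python3 look.py f5 tan 0.0265;python3 look.py f6 red 0.0265;  python3 - <<'E'
from h import *
z=np.load("f5.npz"); im=z['im']
save("f5c",cv2.resize(im[0:300,200:450],None,fx=2.4,fy=2,interpolation=cv2.INTER_CUBIC))
E
```

```text
27.9667 tcp [0.4813 0.241  0.2131] qdmax 0.011 w 0.439 F [ 0.7  0.2 -1.4]
[ 304  153   41   43 1334] ell [481.8 280.1] [27.5 28. ] circ 481.9 280.0 14.5 toolrel [-0.0391  0.1866  0.0009]
28.0167 tcp [0.4812 0.241  0.2129] qdmax 0.006 w 0.434 F [ 0.  -0.  -0.7]
[ 313   74   42   46 1502] ell [487.5 330.6] [27.2 27.6] circ 487.5 330.6 14.2 toolrel [-0.0897  0.1863  0.0067]
```

View pics/f5c.png

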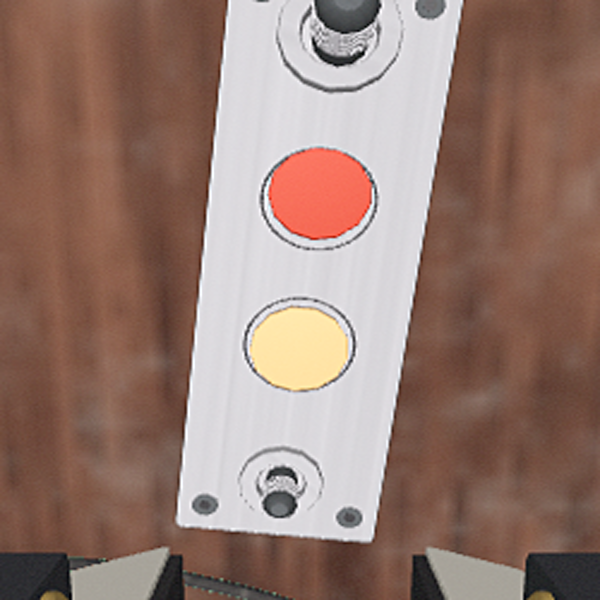

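```bash
cat >> h.py <<'E'
def holes(im,K,R,t,seed,z,vmax=300):
    hsv=cv2.cvtColor(im,cv2.COLOR_RGB2HSV).astype(int)
    m=((hsv[...,1]<45)&(hsv[...,2]>150)).astype(np.uint8); m[vmax:]=0
    n,l,s,c=cv2.connectedComponentsWithStats(m,connectivity=4)
    i=l[seed[1],seed[0]]; mm=(l==i).astype(np.uint8)
    cs,h=cv2.findContours(mm,cv2.RETR_CCOMP,cv2.CHAIN_APPROX_NONE)
    out=[]
    for k,cc in enumerate(cs):
        if h[0][k][3]>=0 and len(cc)>15:
            e=cv2.fitEllipse(plane_pts(cc[:,0].astype(float),z,K,R,t).astype(np.float32)*1000); out.append((e,cv2.fitEllipse(cc)))
    ex=max([cc for k,cc in enumerate(cs) if h[0][k][3]<0],key=len)[:,0].astype(float)
    return out,plane_pts(ex,z,K,R,t),mm,s[i]
E
python3 - <<'E'
from h import *
z=np.load("a_wrist.npz"); im,K,R,t=z['im'],z['K'],z['R'],z['t']
o,ex,mm,s=holes(im,K,R,t,(150,190),.01); print(s)
for a in o: print(a)
print(cv2.minAreaRect((ex*1000).astype(np.float32)))
E
```

```text
[   98    86   110   214 10655]
(((480.1520690917969, -64.53963470458984), (14.938289642333984, 15.76980972290039), 84.73409271240234), ((177.00559997558594, 270.07635498046875), (14.06849479675293, 16.35934829711914), 110.33760070800781))
(((453.8647155761719, 82.3497085571289), (20.988056182861328, 21.421184539794922), 95.88558959960938), ((132.01246643066406, 113.98650360107422), (22.971189498901367, 25.815128326416016), 139.3605194091797))
((468.4593200683594, 4.2401123046875), (65.67755889892578, 201.76510620117188), 6.162548065185547)
```

Call:
{"fn": "move_arm", "kwargs": {
  "increments": [
    [0.075,[0.038,0,-0.002],[0,-0.03,0]],
    [0.075,[0.076,0,-0.005],[0,-0.08,0]],
    [0.075,[0.115,0.02,-0.008],[0,-0.13,0]],
    [0.075,[0.15,0.04,-0.01],[0,-0.177,0]],
    [0.075,[0.187,0.06,-0.012],[0,-0.177,0]],
    [0.075,[0.22,0.0746,-0.0149],[0,-0.177,0]],
    [0.075,[0.2314,0.0746,-0.0149],[0,-0.177,0]],
    [0.075,[0.2314,0.0746,-0.0149],[0,-0.177,0]]
  ]
}}

```text
clock: 28.68
tcp_pos: [0.4655, 0.0056, 0.1376]
ee_rot: [[0.171, -0.004, 0.985], [-0.985, -0.002, 0.171], [0.001, -1.0, -0.004]]
contact_force: [-0.4, 1.2, -0.2]
width: 0.818
```

Call:
{"fn": "move_arm", "kwargs": {
  "increments": [
    [0.075,[0,0,0],[0,0,0]],
    [0.075,[0,0,0],[0,0,0]],
    [0.075,[0,0,0],[0,0,0]],
    [0.075,[0,0,0],[0,0,0]],
    [0.075,[0,0,0],[0,0,0]],
    [0.075,[0,0,0],[0,0,0]],
    [0.075,[0,0,0],[0,0,0]],
    [0.075,[0,0,0],[0,0,0]]
  ]
}}

```text
clock: 29.35
tcp_pos: [0.467, 0.0092, 0.1395]
ee_rot: [[0.176, 0.0, 0.984], [-0.984, 0.0, 0.176], [-0.0, -1.0, 0.0]]
contact_force: [-0.2, -0.8, 0.7]
width: 0.817
```

Run:
```python
from h import *
ob=monitor.get_obs(); print(np.round(ob['tcp_pos'],4),np.abs(ob['qd']).max(),np.round(ob['ee_rot'],4).tolist())
im,d,K,R,t=cam("wrist"); save("g1",im); np.savez("g1",im=im,d=d,K=K,R=R,t=t)
o,ex,mm,s=holes(im,K,R,t,(323,200),.01,275); print(s)
Re=np.array(ob['ee_rot']);p=np.array(ob['tcp_pos'])
for a in o:
    w=np.array([a[0][0][0]/1000,a[0][0][1]/1000,.01]); print(a,"tool",Re.T@(w-p))
E3=np.c_[ex,np.full(len(ex),.01)]; T=(E3-p)@Re
# edges: tool x between -0.08..-0.02
for sgn in (-1,1):
    q=T[(T[:,0]>-.075)&(T[:,0]<-.015)&(np.sign(T[:,2])==sgn)]
    print(sgn,np.polyfit(q[:,0],q[:,2],1))
q=T[(T[:,0]<-.08)&(abs(T[:,2])<.018)]; print("far edge",np.polyfit(q[:,2],q[:,0],1))
```

```text
[0.467  0.0092 0.1395] 0.003768399280429091 [[0.1764, 0.0002, 0.9843], [-0.9843, 0.0, 0.1764], [-0.0, -1.0, 0.0002]]
[  274    78    97   197 16732]
(((452.92462158203125, 82.31649017333984), (20.82903289794922, 21.02869415283203), 105.59223937988281), ((321.8816223144531, 118.4114990234375), (39.73886489868164, 41.01802444458008), 0.6811498403549194)) tool [-0.07442755  0.12950802 -0.00099841]
-1 [ 0.00081777 -0.02573453]
1 [0.00084132 0.02378546]
far edge [-0.00987276 -0.09451381]
```

View pics/g1.png

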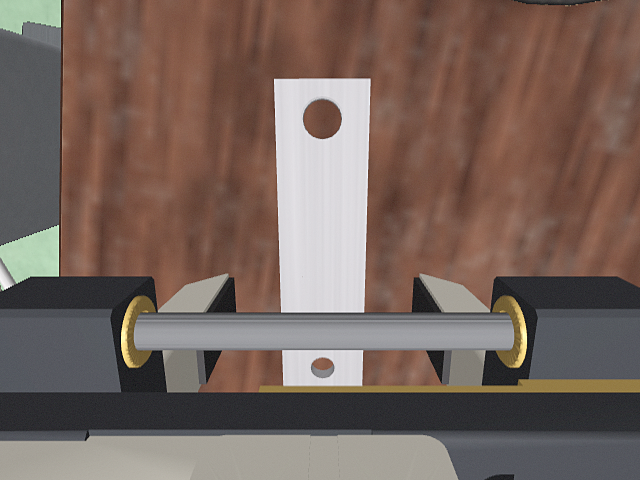

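Call:
{"fn": "move_arm", "kwargs": {
  "increments": [
    [0.075,[0.0005,0.03,-0.001],[0,0,0]],
    [0.075,[0.0005,0.05,-0.001],[0,0,0]],
    [0.075,[0.0005,0.063,-0.001],[0,0,0]],
    [0.075,[0.0005,0.0705,-0.001],[0,0,0]],
    [0.075,[0.0005,0.0705,-0.001],[0,0,0]],
    [0.075,[0.0005,0.0705,-0.001],[0,0,0]],
    [0.042,[0.0005,0.0705,-0.001],[0,0,0]],
    [0.042,[0.0005,0.0705,-0.001],[0,0,0]]
  ],
  "newtons": 50
}}

```text
clock: 30.07
tcp_pos: [0.4667, 0.0084, 0.0698]
ee_rot: [[0.176, 0.002, 0.984], [-0.984, 0.0, 0.176], [0.0, -1.0, 0.002]]
contact_force: [-0.3, 0.0, -0.4]
width: 0.719
```

Call:
{"fn": "move_arm", "kwargs": {
  "increments": [
    [0.042,[0,0,0],[0,0,0]],
    [0.042,[0,0,0],[0,0,0]],
    [0.042,[0,0,0],[0,0,0]],
    [0.042,[0,0,0],[0,0,0]],
    [0.042,[0,-0.01,0],[0,0,0]],
    [0.042,[0,-0.03,0],[0,0,0]],
    [0.042,[0,-0.05,0],[0,0,0]],
    [0.042,[0,-0.06,0],[0,0,0]]
  ]
}}

```text
clock: 30.73
tcp_pos: [0.4661, 0.0083, 0.1308]
ee_rot: [[0.176, 0.001, 0.984], [-0.984, 0.0, 0.176], [0.0, -1.0, 0.001]]
contact_force: [1.3, -0.8, -6.2]
width: 0.537
```

Run:
```python
from h import *
ob=monitor.get_obs(); print(np.round(ob['tcp_pos'],4),np.abs(ob['qd']).max(),np.round(ob['ee_rot'],4).tolist(),ob['width'],ob['contact_force'],ob['ft_torque'])
im,d,K,R,t=cam("wrist"); save("g2",im); np.savez("g2",im=im,d=d,K=K,R=R,t=t)
im2=cam("side")[0]; save("g2s",im2)
```

```text
[0.4661 0.0083 0.1308] 0.2671986427558572 [[0.1758, 0.0005, 0.9844], [-0.9844, 0.0001, 0.1758], [0.0, -1.0, 0.0005]] 0.5369301883390306 [ 1.34497979 -0.76825945 -6.18612074] [-0.00093333 -0.0671893  -0.00951678]
```

View pics/g2.png

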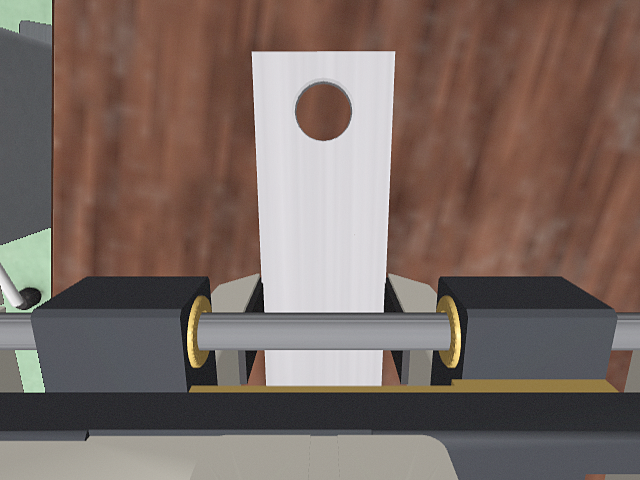

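View pics/g2s.png

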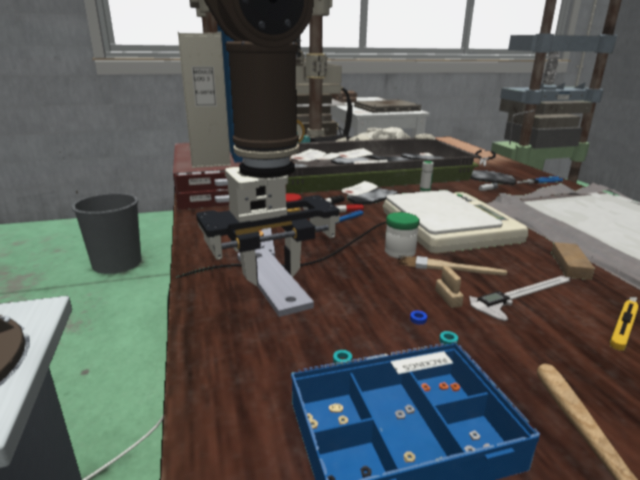

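Call:
{"fn": "move_arm", "kwargs": {
  "increments": [
    [0.042,[0,-0.02,0],[0,0,0]],
    [0.042,[-0.03,-0.045,0.006],[0,0.05,0]],
    [0.042,[-0.065,-0.051,0.015],[0,0.1,0]],
    [0.042,[-0.1,-0.051,0.024],[0,0.15,0]],
    [0.042,[-0.135,-0.051,0.033],[0,0.2,0]],
    [0.042,[-0.17,-0.051,0.041],[0,0.25,0]],
    [0.042,[-0.205,-0.051,0.05],[0,0.288,0]],
    [0.042,[-0.235,-0.051,0.057],[0,0.288,0]]
  ]
}}

```text
clock: 31.5
tcp_pos: [0.4798, 0.2522, 0.1788]
ee_rot: [[-0.112, -0.002, 0.994], [-0.994, -0.0, -0.112], [0.001, -1.0, -0.002]]
contact_force: [0.4, 0.4, -5.5]
width: 0.533
```

Run:
```python
from h import *
ob=monitor.get_obs(); print(np.round(ob['tcp_pos'],4),np.round(ob['ee_rot'],4).tolist())
# remaining in new commanded axes, commanded pos estimate
a=np.deg2rad(10.16); tx=np.array([np.sin(a),-np.cos(a)]); tz=np.array([np.cos(a),np.sin(a)])
c=np.array([.4661,.0085])-.235*tx+.057*tz; print("cmd",c)
b=a-.288; tx=np.array([np.sin(b),-np.cos(b)]); tz=np.array([np.cos(b),np.sin(b)])
D=np.array([.4847,.3050])-c; print(np.rad2deg(b),D@tx,D@tz)
print("hole in tool", toolray(323.5,111,.059), toolray(323.3,109.5,.069))
```

```text
[0.4798 0.2522 0.1788] [[-0.112, -0.0016, 0.9937], [-0.9937, -0.0005, -0.112], [0.0007, -1.0, -0.0016]]
cmd [0.48075275 0.24986963]
-6.3411844997677065 -0.05522904431701448 -0.0021659776008099256
hole in tool [-0.07513559  0.059      -0.00013208] [-0.076129    0.069      -0.00020019]
```

Call:
{"fn": "move_arm", "kwargs": {
  "increments": [
    [0.042,[-0.025,0,-0.001],[0,0,0]],
    [0.042,[-0.045,0,-0.0018],[0,0,0]],
    [0.042,[-0.0552,0,-0.0022],[0,0,0]],
    [0.042,[-0.0552,0,-0.0022],[0,0,0]],
    [0.042,[-0.0552,0,-0.0022],[0,0,0]],
    [0.042,[-0.0552,0,-0.0022],[0,0,0]],
    [0.042,[-0.0552,0,-0.0022],[0,0,0]],
    [0.042,[-0.0552,0,-0.0022],[0,0,0]]
  ]
}}

```text
clock: 32.17
tcp_pos: [0.485, 0.3034, 0.1799]
ee_rot: [[-0.113, -0.0, 0.994], [-0.994, -0.001, -0.113], [0.001, -1.0, -0.0]]
contact_force: [-0.1, -0.6, -5.6]
width: 0.532
```

Call:
{"fn": "move_arm", "kwargs": {
  "increments": [
    [0.042,[0,0.01,0],[0,0,0]],
    [0.042,[0,0.02,0],[0,0,0]],
    [0.042,[0,0.025,0],[0,0,0]],
    [0.042,[0,0.025,0],[0,0,0]],
    [0.042,[0,0.025,0],[0,0,0]],
    [0.042,[0,0.025,0],[0,0,0]],
    [0.042,[0,0.025,0],[0,0,0]],
    [0.042,[0,0.025,0],[0,0,0]]
  ]
}}

```text
clock: 32.83
tcp_pos: [0.485, 0.305, 0.1553]
ee_rot: [[-0.111, 0.001, 0.994], [-0.994, 0.0, -0.111], [-0.0, -1.0, 0.001]]
contact_force: [0.6, 0.1, -6.3]
width: 0.532
```

Run:
```python
from h import *
ob=monitor.get_obs(); print(np.round(ob['tcp_pos'],4),np.abs(ob['qd']).max(),np.round(ob['ee_rot'],4).tolist(),ob['width'],ob['contact_force'],ob['ft_torque'])
im,d,K,R,t=cam("wrist"); save("g3",im); np.savez("g3",im=im,d=d,K=K,R=R,t=t)
save("g3c",cv2.resize(im[30:290,220:430],None,fx=3,fy=2.3,interpolation=cv2.INTER_CUBIC))
hsv=cv2.cvtColor(im,cv2.COLOR_RGB2HSV).astype(int)
dark=((hsv[...,2]<130)&(hsv[...,1]<90)).astype(np.uint8); dark[:80]=0; dark[145:]=0; dark[:,:285]=0; dark[:,365:]=0
n,l,s,c=cv2.connectedComponentsWithStats(dark)
Re=np.array(ob['ee_rot']);p=np.array(ob['tcp_pos'])
for k in range(1,n):
    if s[k,4]>100: 
        w=ray(*c[k],.06,K,R,t); print(s[k],c[k],w,Re.T@(w-p))
s2=cam("scene")[0]; save("g3s",s2[130:330,130:400])
```

```text
[0.485  0.305  0.1553] 0.0014523654497827045 [[-0.1108, 0.0006, 0.9938], [-0.9938, 0.0004, -0.1108], [-0.0005, -1.0, 0.0005]] 0.5318181227940675 [ 0.64426079  0.06518382 -6.2583998 ] [ 0.01286247  0.01161857 -0.0209472 ]
[295  82  57  38 169] [322.18343195  93.69822485] [0.49365021 0.38862508 0.06      ] [-0.08403821  0.09531949 -0.00068254]
[306  99  35  35 904] [322.87057522 115.61061947] [0.49292166 0.37939544 0.06      ] [-0.07478468  0.09531526 -0.00038426]
```

View pics/g3c.png

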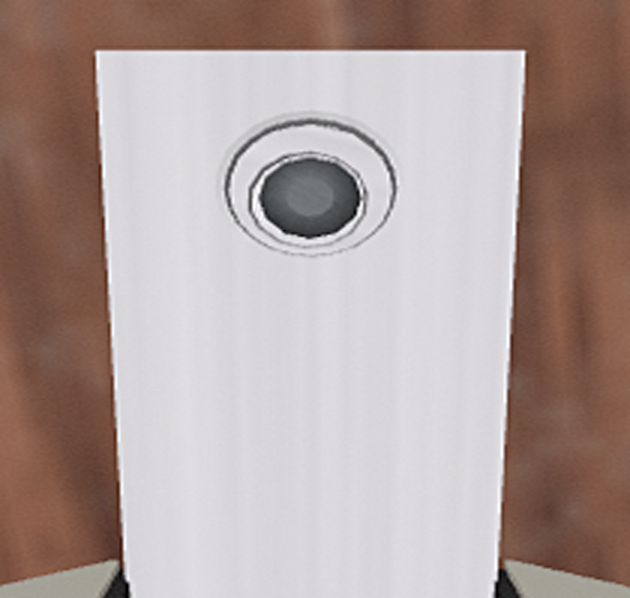

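View pics/g3s.png

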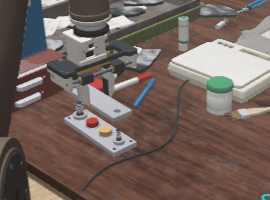

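Call:
{"fn": "move_arm", "kwargs": {
  "increments": [
    [0.042,[0,0.006,0],[0,0,0]],
    [0.042,[0,0.012,0],[0,0,0]],
    [0.042,[0,0.018,0],[0,0,0]],
    [0.042,[0,0.024,0],[0,0,0]],
    [0.042,[0,0.03,0],[0,0,0]],
    [0.042,[0,0.036,0],[0,0,0]],
    [0.042,[0,0.04,0],[0,0,0]],
    [0.042,[0,0.04,0],[0,0,0]]
  ]
}}

```text
clock: 33.6
tcp_pos: [0.4843, 0.3045, 0.1138]
ee_rot: [[-0.111, -0.001, 0.994], [-0.994, -0.001, -0.111], [0.001, -1.0, -0.001]]
contact_force: [0.3, -0.9, -6.2]
width: 0.531
```

Run:
```python
from h import *
ob=monitor.get_obs(); print(np.round(ob['tcp_pos'],4),np.abs(ob['qd']).max(),ob['width'],ob['contact_force'],ob['ft_torque'])
im,d,K,R,t=cam("wrist"); save("g4c",cv2.resize(im[30:290,220:430],None,fx=3,fy=2.3,interpolation=cv2.INTER_CUBIC))
```

```text
[0.4843 0.3045 0.1138] 0.020710448697362792 0.5312381627988103 [ 0.28787224 -0.94061793 -6.23721553] [-0.0159568   0.05394191  0.0131551 ]
```

View pics/g4c.png

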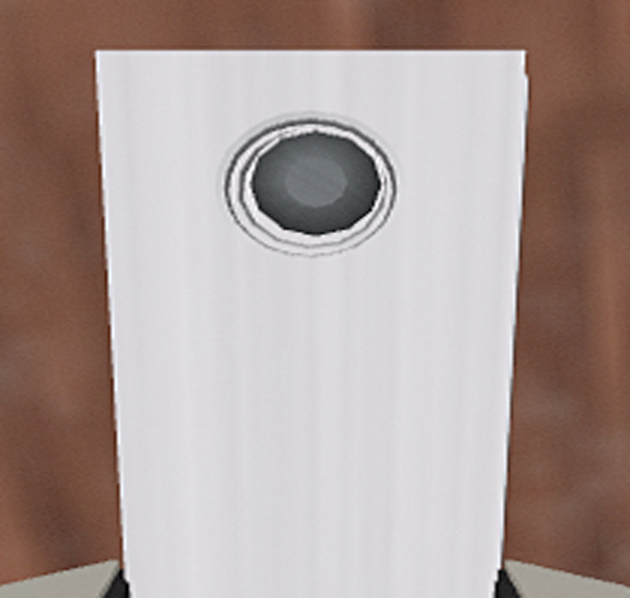

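Call:
{"fn": "move_arm", "kwargs": {
  "increments": [
    [0.042,[0,0.004,0],[0,0,0]],
    [0.042,[0,0.008,0],[0,0,0]],
    [0.042,[0,0.012,0],[0,0,0]],
    [0.042,[0,0.015,0],[0,0,0]],
    [0.042,[0,0.0175,0],[0,0,0]],
    [0.042,[0,0.0185,0],[0,0,0]],
    [0.042,[0,0.0185,0],[0,0,0]],
    [0.042,[0,0.0185,0],[0,0,0]]
  ]
}}

```text
clock: 34.32
tcp_pos: [0.4848, 0.3048, 0.0965]
ee_rot: [[-0.111, 0.0, 0.994], [-0.994, 0.0, -0.111], [-0.0, -1.0, 0.0]]
contact_force: [-0.2, -0.3, -5.6]
width: 0.532
```

Call:
{"fn": "move_arm", "kwargs": {
  "increments": [
    [0.042,[0,0.0003,0],[0,0,0]],
    [0.042,[0,0.0006,0],[0,0,0]],
    [0.042,[0,0.0008,0],[0,0,0]],
    [0.042,[0,0.001,0],[0,0,0]],
    [0.042,[0,0.001,0],[0,0,0]],
    [0.042,[0,0.001,0],[0,0,0]],
    [0.042,[0,0.001,0],[0,0,0]],
    [0.042,[0,0.001,0],[0,0,0]]
  ]
}}

```text
clock: 34.98
tcp_pos: [0.4849, 0.3049, 0.0959]
ee_rot: [[-0.111, 0.0, 0.994], [-0.994, 0.0, -0.111], [-0.0, -1.0, 0.0]]
contact_force: [-2.6, -1.6, 5.8]
width: 0.533
```

Call:
{"fn": "move_arm", "kwargs": {
  "increments": [
    [0.042,[0,-0.0006,0],[0,0,0]],
    [0.042,[0,-0.0006,0],[0,0,0]],
    [0.042,[0,-0.0006,0],[0,0,0]],
    [0.065,[0,-0.0006,0],[0,0,0]],
    [0.065,[0,-0.0006,0],[0,0,0]],
    [0.065,[0,-0.0006,0],[0,0,0]],
    [0.065,[0,-0.0006,0],[0,0,0]],
    [0.065,[0,-0.0006,0],[0,0,0]]
  ]
}}

```text
clock: 35.65
tcp_pos: [0.4849, 0.3049, 0.0961]
ee_rot: [[-0.111, 0.0, 0.994], [-0.994, 0.0, -0.111], [-0.0, -1.0, 0.0]]
contact_force: [-0.6, 0.5, -0.5]
width: 0.708
```

Run:
```python
from h import *
ob=monitor.get_obs(); print(np.round(ob['tcp_pos'],4),ob['width'],ob['contact_force'])
im=cam("wrist")[0]; save("g5",im)
```

```text
[0.4849 0.3049 0.0961] 0.707663404786309 [-0.58980841  0.51050759 -0.51307658]
```

View pics/g5.png

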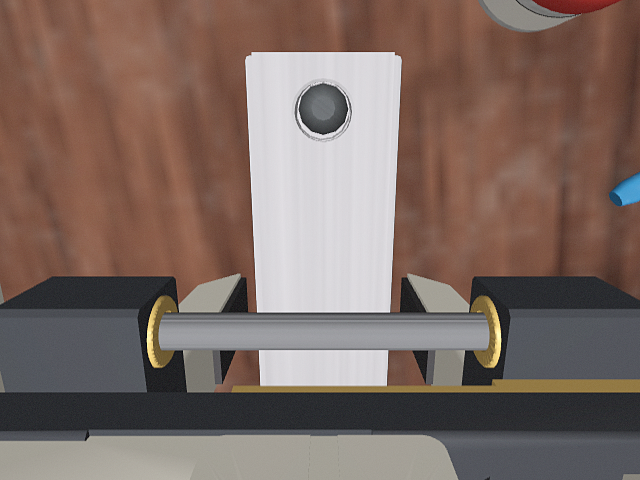

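Released, with the plate centred on the thick post at (323,109). Now I retreat straight up and check.

Call:
{"fn": "move_arm", "kwargs": {
  "increments": [
    [0.065,[0,-0.015,0],[0,0,0]],
    [0.065,[0,-0.04,0],[0,0,0]],
    [0.065,[0,-0.08,0],[0,0,0]],
    [0.065,[0,-0.12,0],[0,0,0]],
    [0.065,[0.03,-0.15,0],[0,0,0]],
    [0.065,[0.06,-0.17,0],[0,0,0]],
    [0.065,[0.08,-0.18,0],[0,0,0]],
    [0.065,[0.08,-0.18,0],[0,0,0]]
  ]
}}

```text
clock: 36.37
tcp_pos: [0.4771, 0.2209, 0.279]
ee_rot: [[-0.116, 0.004, 0.993], [-0.993, 0.0, -0.116], [-0.001, -1.0, 0.004]]
contact_force: [0.4, 0.1, -0.5]
width: 0.706
```

Call:
{"fn": "move_arm", "kwargs": {
  "increments": [
    [0.065,[0,0,0],[0,0,0]],
    [0.065,[0,0,0],[0,0,0]],
    [0.065,[0,0,0],[0,0,0]],
    [0.065,[0,0,0],[0,0,0]],
    [0.065,[0,0,0],[0,0,0]],
    [0.065,[0,0,0],[0,0,0]],
    [0.065,[0,0,0],[0,0,0]],
    [0.065,[0,0,0],[0,0,0]]
  ]
}}

```text
clock: 37.03
tcp_pos: [0.4759, 0.2255, 0.2758]
ee_rot: [[-0.111, -0.0, 0.994], [-0.994, -0.0, -0.111], [0.0, -1.0, -0.0]]
contact_force: [0.1, -0.9, 0.4]
width: 0.709
```

Run:
```python
from h import *
ob=monitor.get_obs(); print(np.round(ob['tcp_pos'],4),ob['clock'])
im,d,K,R,t=cam("wrist"); save("h1",im); P=cloud(d,K,R,t)
s=cam("scene")[0]; save("h1s",cv2.resize(s[190:310,170:370],None,fx=4,fy=4,interpolation=cv2.INTER_CUBIC))
s=cam("side")[0]; save("h1d",cv2.resize(s[180:300,200:440],None,fx=3.3,fy=3.3,interpolation=cv2.INTER_CUBIC))
hsv=cv2.cvtColor(im,cv2.COLOR_RGB2HSV)
m=(hsv[...,1]<45)&(hsv[...,2]>150)&(P[...,2]>.03)&(P[...,2]<.045)
Q=P[m]; Q=Q[(abs(Q[:,0]-.485)<.04)&(Q[:,1]>.2)&(Q[:,1]<.41)]
A=np.c_[Q[:,:2]-[.485,.305],np.ones(len(Q))]; x,*_=np.linalg.lstsq(A,Q[:,2],rcond=None); print(len(Q),"plane slopes,z",x)
```

```text
[0.4759 0.2255 0.2758] 37.0333
13903 plane slopes,z [0.0012863  0.00053642 0.03602797]
```

View pics/h1.png

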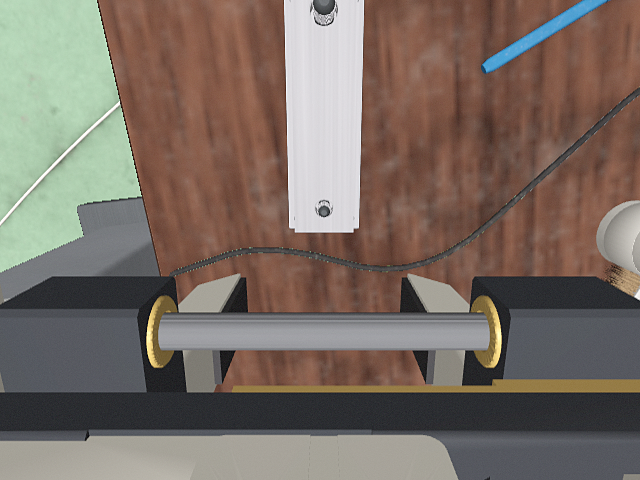

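View pics/h1s.png

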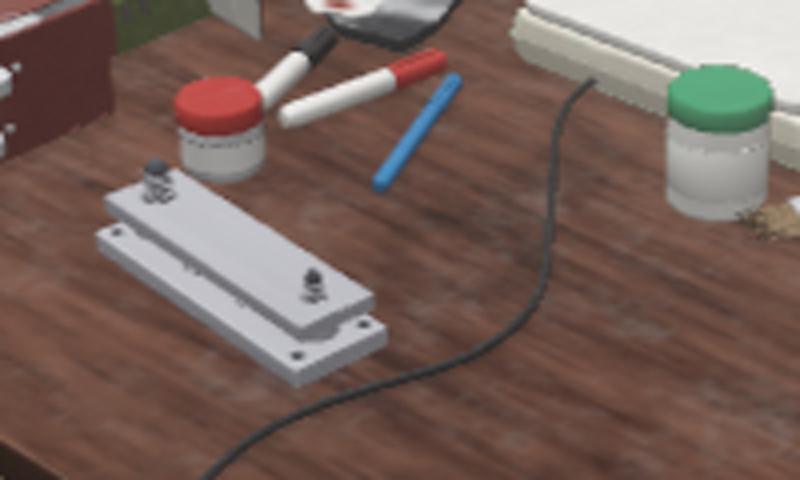

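View pics/h1d.png

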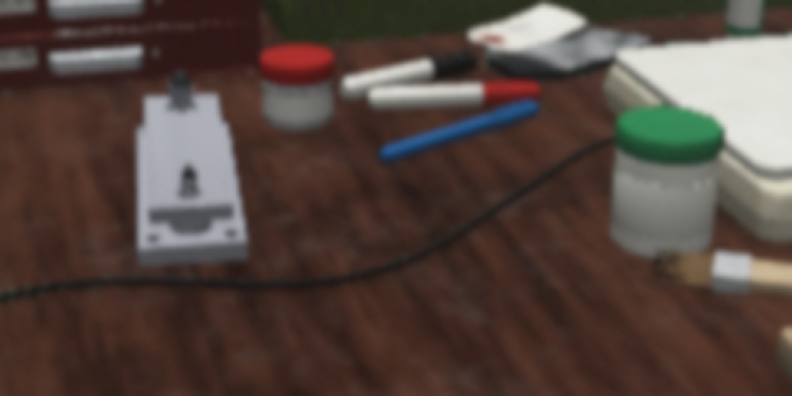

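The plate lies level (slope under 0.1°, top at about 36 mm) with both posts through their holes. The tin and the pot are where they were.

```bash
python3 -c "
from plant import ctrl
print(ctrl.sign_off())"
```

```text
the job is handed in; nothing more can be done
None
```

The jig is loaded and handed in at about 37 s of the 118 s allowed.

**What I did:** The wide ring went on the thick post and the narrow grey ring on the thin post. The red button went on its circle, then the tan one on its circle. Last, I lowered the top plate over both posts with its big hole on the thick one, then released it and backed the arm off.

For the tan button I turned the jaws 45° because the pot stood too close to the gripper's body.

**Last checks:**
- **Rings:** both lay around their posts on the base, judged by eye before the plate went on.
- **Buttons:** the tan one measured within about 0.2 mm of its circle's centre. The red one is about 0.7–1 mm off centre along the base but still inside its circle.
- **Top plate:** both posts stand in their holes. It lies level to under 0.1°, with its top at 36.0 mm against 36.5 mm nominal, which is within the calibration error.
- **Forces:** the readings at the end of each move stayed under about 7 N.
- **Bystanders:** the tin and the pot look undisturbed in the final views. I did not look at the stamp again after the last move; nothing I did came near it.

One disagreement: the view of a part held in the gripper read about 1–2 mm off from where it really was along the fingers' sideways direction. I over-corrected the red button because of it, and allowed for it with the tan one.

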